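# Close up the bench air cleaner, draw its filter and hold it over the light pad

## Task

The fan module of the bench air cleaner has slid away from the white filter housing: push it along its rails until it butts flush against the housing. Then lift the blue flap on the housing by its handle until it stands about upright, and leave it open; draw the filter cassette hidden beneath it straight up by its orange tab, and hold it upright in the air over the middle of the light pad, its foot about 10 cm above the pad. Finish while holding it there, still gripped, clear of the pad and the air cleaner, with the fan module still flush, and leave the vials and the timer undisturbed.

Things in the scene. Friction and masses are not known exactly. Their poses are not given: they have to be found in the camera images.
- filter_unit: Fixed white filter housing of the air cleaner, on an aluminium base plate. Origin: on the bench under the housing's centre; -x is its louvred front, z up. Housing 110 (x) x 100 (y) mm, rim 100 mm above the bench; the face for the fan module is y = -50 mm. Base plate 6 mm thick, x -58 to 58, out to y = -185 mm, with two rails (x = +-47 to +-53, 6 mm high) guiding the module along y.
- filter_slot (a point): Mouth of the cassette's slot, at x = -11, y = 0, z = 70 mm of the housing's frame, in the floor of a well under the flap. Well: x -46 to 24, y -40 to 40 mm of the housing's frame, from this floor up to the rim at 100 mm. Slot: 63 (x) x 19 (y) mm, its bottom 8 mm above the bench.
- flap (a joint): Angle of the blue flap (rad): 0 closed (level), 1.57 upright, 1.9 fully open stop. Hinge at the rear of the housing; the front edge swings up and back. A friction hinge: it stays where it is left and takes about 2 N at the handle.
- flap_hinge (a point): Point on the hinge line, in its middle, fixed to the housing at x = 45, y = 0, z = 101 mm of the housing's frame; the hinge line runs along the housing's y. The flap is 4 mm thick, 96 mm wide, and runs from the hinge 102 mm forward.
- flap_handle (a point): Middle of the flap's handle, a round steel bar 8 mm thick along the housing's y, free for 64 mm between its two posts. With the flap closed it lies 88 mm in front of (-x) and 33 mm above the hinge line, its centre 29 mm above the flap's upper side, and it turns with the flap. The bar may turn between the fingers.
- cassette_centre (a point): Centre (half height) of the loose filter cassette, about 90 g, 86 mm tall: white body 60 (x) x 16 (y) x 64 mm, and on it an orange grip tab 40 (x) x 12 (y) mm, 21 to 43 mm above this point; the foot is 43 mm below it. It stands in the slot, foot 8 mm above the bench, tab in the well, x along the housing's x. z is up.
- filter_cassette: The same cassette; origin at the centre of its foot.
- fan_centre (a point): Centre of the loose white fan module, about 0.5 kg: 90 (x) x 60 (y) x 80 (z) mm, standing on the base plate between the rails (foot 6 mm above the bench), axes as the housing's. It slides along the housing's y; +y is towards the housing. Flush it stands with this point at y = -80 mm of the housing's frame.
- fan_face (a point): Centre of the fan module's mating face (a thin black gasket), 30 mm from its centre towards the housing; flush when it meets the housing's side face.
- light_pad: Fixed inspection light pad, black frame with a white panel, 120 x 120 x 9 mm. Origin: on the bench under its centre, z up.
- vial_1: White screw-cap vial, 25 mm across, 56 mm tall; leave alone. Origin at its underside.
- vial_2: A second such vial; leave alone. Origin at its underside.
- bench_timer: Small digital timer 72 x 66 x 21 mm; leave alone. Origin at its underside.
There are look-alikes about, which are no part of the job. Several things have the shape of the light_pad; the one meant has the colours described above.

How it is judged:
By the outcome, as a careful person would: the job done as asked, in the order asked, and still so for the second after the job is handed in, while the arm keeps its last pose, push and grip.
It also fails if it takes over 69 s, if anything falls off the work surface, if the arm or the gripper's body presses on something with over 40 N, if the wrist force passes 120 N, or if a joint passes its speed limit or range.

## Robot

A 6-joint arm with a two-finger parallel gripper is mounted at the origin on a cart in front of the work surface, level with it; the furniture and walls round the work are solid. World frame = base frame: x ahead of the robot, y to its left, z up, the work surface at z = 0. Lengths are in mm, angles in rad, forces in N, time in s.
With the tool pointing down it reaches from about 350 to 975 mm from the base axis. Payload 17.4 kg.
Tool frame: the origin (TCP) lies at the very end of the fingers, on their centre line; the grasp point (between the pads) lies 19 mm behind it (ctrl.tcp_to_grasp is the distance from the TCP to the grasp point, in mm); x points along the fingers, y is the direction in which the jaws open and shut, and the axes are right-handed (so a half turn about x gives the same grasp; the last joint's range is limited). The gripper opens to 85 mm and grips with 20 to 120 N. Pads are 22 mm wide; open, the fingers measure 114 mm over their backs; the gripper's body (76 mm by 85 mm) begins 54 mm behind the grasp point. The pads swing forward as they close: fully open they stand 13 mm farther back than shut.
Start: joints at [-0.038, 0.116, 1.442, -0, 1.584, -0.038], TCP at [675.006, -0.009, 231.303] pointing down, gripper open.
Joint ranges: [-2.83, 2.83], [-0.83, 2.19], [0.07, 2.5], [-1.14, 4.28], [0.01, 3], [-2.97, 2.97]. Speed limits (rad/s): [1.89, 1.89, 2.22, 3.14, 3.14, 3.14].

## Interface

Orientations are given as [roll, pitch, yaw] about the fixed x, y, z axes, in that order (R = Rz(yaw) Ry(pitch) Rx(roll)).
In Python, from station import ctrl, viewer, cut_out, tip_of gives the robot as it stands.
- The arm moves only by the tool servo_tool, never from a script. Its arguments are lists of equal length, an entry for each row: "slide": the shift along the world's x, y, z in cm, a list of three; "rotation": the turn, a rotation vector about the world's x, y, z in rad, a list of three; "jaw": the closure, from -1 (fully open) to 1 (shut). In form: {"slide": [[x, y, z], ...], "rotation": [[rx, ry, rz], ...], "jaw": [jaw, ...]}. A call has 1 to 8 rows; each row shifts and turns the pose as measured when the row begins; what a row does not reach is not made up. A row lasts 1/8 s, in which the tool goes at most 62.5 mm and 10.7 degrees, less where a joint would pass 70% of its speed; a pose out of reach is approached as far as the arm can. A call with a gripper value outside its range is refused whole. The fingers move at their own pace and stop on an object; "newtons" is the grip in N (left out, the last holds). Time passes only in rows, so rows that do not move let the fingers close. It gives the time, the measured TCP pose, the force and the opening at its end, in the units of the state.
- ctrl.read_state(): the state, without advancing time (a new reading comes with each control period).
- viewer.grab_frame(name): name is "scene" or "side" or "wrist"; returns (picture, depth): 480x640x3 uint8, red, green, blue; 480x640 float32, mm along the optical axis (not along the pixel's ray), 0 where there is no reading.
- viewer.camera_params(name): a dict with "mtx" (3x3 intrinsics, pixels), "origin" and "attitude" of the camera in the world. Camera axes: x right, y down, z forward; pixel columns grow to the right and rows downward; lengths in mm; the calibration is good to about 2 mm. A picture is of the moment at which its call begins: read the wrist's pose just before it. camera_params takes no time and is no camera call; for the wrist camera it gives the pose at the moment of the call.
- ctrl.close_job(): hands the job in, once; it reports no verdict.
Trained networks look in the newest picture that a camera, given by its name, has taken for a name from the list of things; names that differ only in an ending like _2 or _b are one class to them, and where a whole thing is asked for, a point or a joint stands for the part that bears it (a point fixed in the world has none). Each returns a list of dicts, best first, with "conf" (0 to 1); they miss things now and then, are a little off and sometimes report something else, mostly with a low value. They report only what shows in the picture. A call takes as long as a camera call. They do not tell look-alikes from the thing itself.
- cut_out(camera, thing): "region" (480x640 bool, what is visible of it).
- tip_of(camera, thing): "position" ([x, y, z] in mm, in the coordinates of the camera as it stood for that picture, good to about 4 mm: a listed point, or the origin of a listed thing).
The state is a dict: "clock": time; "q": joint angles; "qd": joint speeds; "joint_efforts": joint torques, N m; "eef_pos": TCP position; "tcp_rot": TCP orientation; "contact_force": force on the tool from outside, world axes, zero at the start; "ft_torque": the same for the moment, N m; "grip_width": finger opening in mm.
Only numpy, scipy, OpenCV 4.12 (cv2) and the standard library are available. Lean on these libraries where they do the work, as an engineer would, in place of code of your own. Each camera call takes 0.05 s, during which the arm holds its last target.

## Working session

There is one attempt and no reset: what is moved stays moved. The work goes in short steps, Python scripts to look and compute and a tool call to move; the robot and the scene stay as the last step left them, time stands still between calls to the robot, and variables do not carry over. Pictures are saved under pics/ and viewed, and the job is handed in when it is done.

Besides the shell and the picture viewer there is one more tool, called in YAML: its name, and indented under it one key for each argument. servo_tool: Moves the arm, as the interface text tells. Its arguments: {"type":"object","properties":{"slide":{"type":"array","items":{"type":"array","items":{"type":"number"}}},"rotation":{"type":"array","items":{"type":"array","items":{"type":"number"}}},"jaw":{"type":"array","items":{"type":"number"}},"newtons":{"type":"number"}},"required":["slide","rotation","jaw"]}

```bash
mkdir -p pics; ls; cat > h.py <<'E'
import numpy as np, cv2
from scipy.spatial.transform import Rotation as R
from station import ctrl, viewer, cut_out, tip_of
def cam(n):
    p=viewer.camera_params(n); return np.array(p["mtx"]),np.array(p["origin"]),p["attitude"]
def rot(a):
    a=np.array(a,float)
    return a if a.shape==(3,3) else (R.from_euler('xyz',a).as_matrix() if a.shape==(3,) else R.from_quat(a).as_matrix())
def w(n,pc):
    K,o,a=cam(n); return o+rot(a)@np.array(pc)
def cloud(n,depth):
    K,o,a=cam(n); v,u=np.mgrid[0:480,0:640]
    P=np.stack([(u-K[0,2])/K[0,0]*depth,(v-K[1,2])/K[1,1]*depth,depth],-1)
    return P@rot(a).T+o
def save(n,img): cv2.imwrite('pics/'+n+'.png',cv2.cvtColor(img,cv2.COLOR_RGB2BGR))
E
python3 - <<'E'
from h import *
print(ctrl.read_state())
for n in ["scene","side","wrist"]:
    print(n,viewer.camera_params(n))
    p,d=viewer.grab_frame(n); save(n+'0',p); np.savez('pics/'+n+'0.npz',p=p,d=d)
    for t in ["filter_unit","flap_handle","fan_centre","light_pad","flap_hinge","filter_slot","vial_1","bench_timer"]:
        if n=="wrist" : continue
        for r in tip_of(n,t)[:4]: print(t,round(r["conf"],2),w(n,r["position"]).round(0))
E
```

```text
pics
{'clock': 0.0, 'q': array([-3.77941824e-02,  1.16496026e-01,  1.44229823e+00, -2.91038260e-05,
        1.58399215e+00, -3.77937641e-02]), 'qd': array([ 7.25023238e-05, -1.34329917e-03, -2.72406554e-03,  2.97709764e-04,
       -2.04851358e-04, -1.43895836e-04]), 'joint_efforts': array([-3.01628024e-03, -7.32023120e+01, -6.32483125e+01, -3.67824050e-04,
        6.55109907e-03, -4.52531231e-05]), 'eef_pos': array([ 6.74800275e+02, -5.88844178e-03,  2.30534932e+02]), 'tcp_rot': array([-1.58421653,  1.56960222,  3.12817166]), 'contact_force': array([ 0.70266936,  0.09668476, -0.06441784]), 'ft_torque': array([0.0063613 , 0.02241478, 0.00586217]), 'grip_width': 85.64312891864957}
scene {'mtx': array([[457.63997196,   0.        , 317.43497448],
       [  0.        , 457.63997196, 251.38642287],
       [  0.        ,   0.        ,   1.        ]]), 'origin': array([ 252.27544326, -650.95304205,  749.08204968]), 'attitude': array([-2.40971062,  0.00347832, -0.46643817])}
filter_unit 0.96 [541. 148.  -3.]
flap_handle 0.84 [498. 140. 135.]
flap_handle 0.73 [543. 148.  -1.]
fan_centre 0.71 [
[... 520 characters left out ...]
.01958881, -0.08219609])}
filter_unit 0.89 [541. 153.   2.]
filter_unit 0.54 [ 596. -409.   -4.]
flap_handle 0.77 [499. 145. 132.]
fan_centre 0.95 [563.  50.  48.]
light_pad 0.93 [ 493. -245.   -3.]
light_pad 0.71 [339. -79.  -2.]
flap_hinge 0.73 [583. 165. 103.]
filter_slot 0.67 [529. 153.  71.]
vial_1 0.98 [ 717. -258.    1.]
vial_1 0.91 [ 687. -207.    3.]
bench_timer 0.62 [ 593. -406.   -2.]
wrist {'mtx': array([[353.13192269,   0.        , 325.82210735],
       [  0.        , 353.13192269, 241.21974069],
       [  0.        ,   0.        ,   1.        ]]), 'origin': array([675.19357254,  83.1030109 , 374.9254428 ]), 'attitude': array([ 2.81195969e+00, -3.51492412e-04,  3.18415661e-04])}
```

View pics/scene0.png

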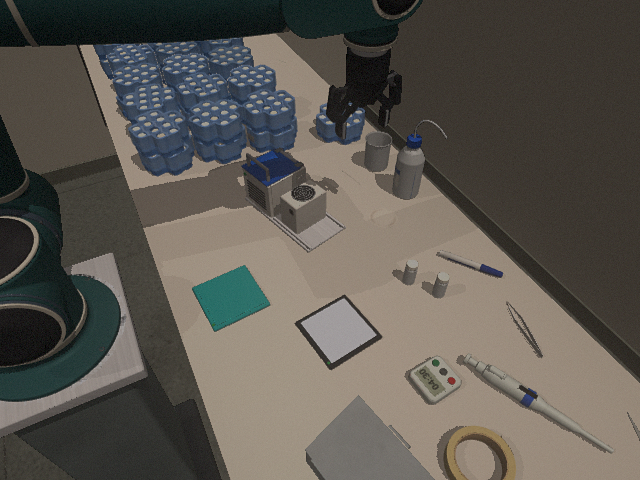

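View pics/side0.png

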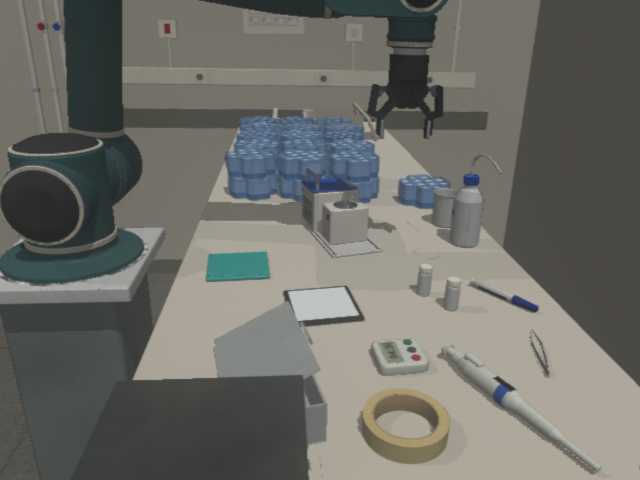

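View pics/wrist0.png

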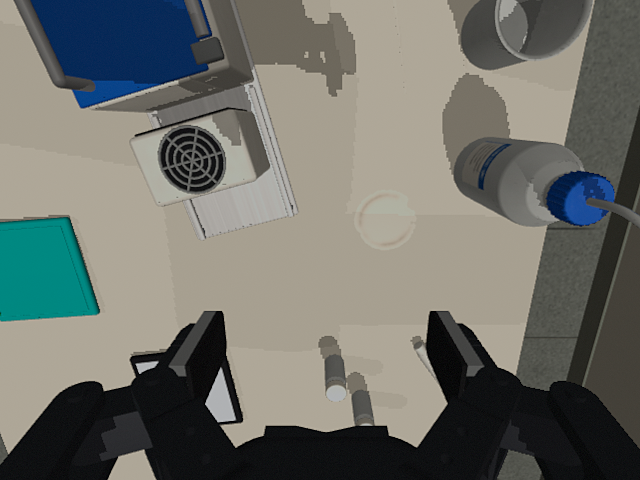

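The pad-shaped candidates are a teal one at scene px (230,297) and one with a black frame and white panel at (338,331). The second matches the description. The grey open box at (360,445) is not a pad. The fan module is at (303,207) and the housing with the blue flap at (275,180). Next I fit the poses from depth.

```bash
python3 - <<'E'
from h import *
s=ctrl.read_state(); print(rot(s["tcp_rot"]).round(3).tolist())
def rect(P,m,name):
    pts=P[m][:,:2].astype(np.float32); 
    if len(pts)<30: print(name,len(pts)); return
    r=cv2.minAreaRect(pts); print(name,len(pts),np.round(r[0],1),np.round(r[1],1),round(r[2],1),'z',np.median(P[m][:,2]).round(1))
for n in ["wrist","scene","side"]:
    f=np.load(f'pics/{n}0.npz'); p,d=f['p'].astype(int),f['d']; P=cloud(n,d.astype(float))
    ok=d>0
    x,y,z=P[...,0],P[...,1],P[...,2]
    hsv=cv2.cvtColor(f['p'],cv2.COLOR_RGB2HSV)
    blue=(hsv[...,0]>105)&(hsv[...,0]<130)&(hsv[...,1]>150)
    rect(P,ok&blue&(abs(z-104)<6)&(x>470)&(x<640)&(y>70)&(y<230),n+' flap')
    rect(P,ok&(abs(z-86)<5)&(x>500)&(x<640)&(y>0)&(y<105),n+' fantop')
    m=ok&(z>125)&(z<145)&(x>470)&(x<540)&(y>90)&(y<200); 
    rect(P,m,n+' handle')
    m=ok&(abs(z-9)<5)&(abs(x-495)<95)&(abs(y+246)<95); rect(P,m,n+' pad')
c=cv2.imread('pics/scene0.png')[270:380,270:400]; c2=cv2.imread('pics/scene0.png')[140:260,225:355]
cv2.imwrite('pics/crop.png',np.hstack([cv2.resize(c,(390,330)),cv2.resize(c2,(390,330))]))
E
```

```text
[[0.0, 1.0, 0.0], [0.0, 0.0, -1.0], [-1.0, 0.0, -0.0]]
wrist flap 12771 [542.6 138. ] [107.9  68.3] 14.9 z 106.0
wrist fantop 8441 [562.2  63.9] [97.2 82.5] 15.1 z 87.4
wrist handle 1545 [504.8 125.7] [ 8.8 48.8] 15.3 z 137.8
wrist pad 1889 [ 497.7 -246.1] [120.3 120.2] 7.1 z 9.5
scene flap 267 [531.8 147. ] [96.1 96.5] 15.4 z 104.0
scene fantop 806 [559.4  62.9] [99.4 87.4] 15.8 z 85.4
scene handle 112 [499.1 137.8] [ 9.7 80.3] 14.8 z 135.4
scene pad 3429 [ 499.1 -247.5] [128.6 120.3] 7.2 z 7.7
side flap 66 [528.4 145.8] [ 60.7 105.6] 0.1 z 105.9
side fantop 533 [558.2  62.9] [95.2 93.7] 17.3 z 86.7
side handle 71 [497.3 137.9] [ 9. 79.] 15.3 z 135.5
side pad 2332 [ 495.  -248.3] [119.2 123.4] 8.2 z 9.2
```

View pics/crop.png

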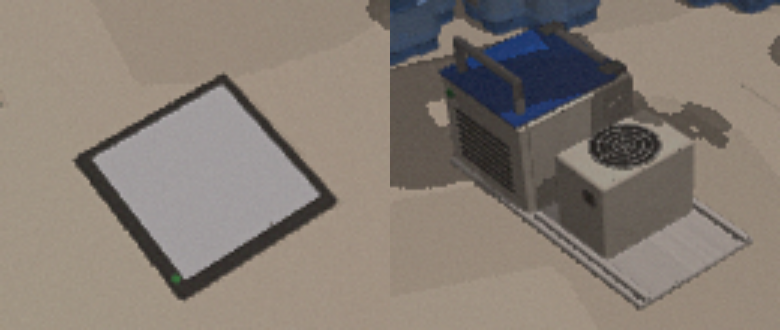

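The crop shows the black-framed white pad. It also shows the housing with its blue flap and the fan module about 20 mm off. The housing sits at about (540,149.5) with yaw 15.1°. I'll move to a pre-push pose behind the fan with the jaws shut.

servo_tool:
  slide:
    - [-1.53,-0.17,-3.0]
    - [-1.53,-0.17,-3.0]
    - [-1.53,-0.17,-3.0]
    - [-1.53,-0.17,-3.0]
    - [-1.53,-0.17,-3.0]
    - [-1.53,-0.17,-3.0]
    - [0,0,0]
    - [0,0,0]
  rotation:
    - [0,0,0.044]
    - [0,0,0.044]
    - [0,0,0.044]
    - [0,0,0.044]
    - [0,0,0.044]
    - [0,0,0.044]
    - [0,0,0]
    - [0,0,0]
  jaw: [1,1,1,1,1,1,1,1]
  newtons: 40

```text
clock: 1.95
eef_pos: [581.3, -10.4, 48.7]
tcp_rot: [1.533, 1.567, 0.234]
contact_force: [1.3, 0.3, 0.0]
grip_width: 0.2
```

```bash
cat >> h.py <<'E'
U=np.array([540,149.5]); Y=0.2635
E2=np.array([[np.cos(Y),-np.sin(Y)],[np.sin(Y),np.cos(Y)]])
def st():
    s=ctrl.read_state(); M=rot(s["tcp_rot"]); p=s["eef_pos"]
    print('t',round(s["clock"],2),'tcp',p.round(1),'hous',(E2.T@(p[:2]-U)).round(1),'xax',M[:,0].round(3),'yax ang',round(np.arctan2(M[1,1],M[0,1]),3),'F',s["contact_force"].round(1),'w',round(s["grip_width"],1)); return s,M
def fan(n,d):
    P=cloud(n,d.astype(float)); z=P[...,2]; q=(P[...,:2]-U)@E2
    m=(d>0)&(abs(z-86)<6)&(abs(q[...,0])<60)&(q[...,1]<-20)&(q[...,1]>-160)
    a=q[m]; print(n,'fan top x',np.percentile(a[:,0],[1,99]).round(1),'y',np.percentile(a[:,1],[1,99]).round(1))
E
python3 - <<'E'
from h import *
st()
p,d=viewer.grab_frame("side"); save('side1',p); fan("side",d); fan("side",np.load('pics/side0.npz')['d']);fan("scene",np.load('pics/scene0.npz')['d']);fan("wrist",np.load('pics/wrist0.npz')['d'])
E
```

```text
t 1.95 tcp [581.3 -10.4  48.7] hous [  -1.8 -165.2] xax [ 0.004  0.001 -1.   ] yax ang 0.271 F [1.3 0.3 0. ] w 0.2
side fan top x [-55.7  17.3] y [-132.4  -23.4]
side fan top x [-55.4  49. ] y [-131.8  -31. ]
scene fan top x [-54.2  49. ] y [-131.1  -31.2]
wrist fan top x [-58.2  54.1] y [-159.8 -153.6]
```

servo_tool:
  slide:
    - [0.0,0.5,-1.6]
    - [-0.37,1.0,0]
    - [-0.13,0.48,0]
    - [-0.13,0.48,0]
    - [-0.13,0.48,0]
    - [-0.13,0.48,0]
  rotation:
    - [0,0,-0.008]
    - [0,0,0]
    - [0,0,0]
    - [0,0,0]
    - [0,0,0]
    - [0,0,0]
  jaw: [1,1,1,1,1,1]

```text
clock: 2.75
eef_pos: [573.9, 25.7, 33.9]
tcp_rot: [1.246, 1.564, -0.063]
contact_force: [-0.1, -2.9, -0.2]
grip_width: -0.1
```

```bash
python3 - <<'E'
from h import *
st()
E
```

```text
t 2.75 tcp [573.9  25.7  33.9] hous [   0.5 -128.3] xax [ 0.007 -0.    -1.   ] yax ang 0.262 F [-0.1 -2.9 -0.2] w -0.1
```

servo_tool:
  slide:
    - [-0.08,0.29,0]
    - [-0.08,0.29,0]
    - [-0.08,0.29,0]
  rotation:
    - [0,0,0]
    - [0,0,0]
    - [0,0,0]
  jaw: [1,1,1]

```text
clock: 3.12
eef_pos: [572.2, 32.9, 34.0]
tcp_rot: [0.832, 1.56, -0.477]
contact_force: [15.5, -39.6, -7.4]
grip_width: -0.1
```

```bash
python3 - <<'E'
from h import *
st()
E
```

```text
t 3.12 tcp [572.2  32.9  34. ] hous [   0.7 -120.9] xax [ 0.01  -0.005 -1.   ] yax ang 0.262 F [ 15.5 -39.6  -7.4] w -0.1
```

The force jumped to about 42 N at TCP y = -121, so the fan is flush. I'll back off and raise.

servo_tool:
  slide:
    - [0.15,-0.55,0]
    - [0.5,-1.8,0]
    - [0.0,0,5.0]
    - [0,0,5.0]
    - [0,0,5.0]
  rotation:
    - [0,0,0]
    - [0,0,0]
    - [0,0,0]
    - [0,0,0]
    - [0,0,0]
  jaw: [1,1,0.3,0.2,0.2]

```text
clock: 3.75
eef_pos: [576.7, 6.8, 183.3]
tcp_rot: [0.055, 1.568, -1.255]
contact_force: [-0.4, -0.7, 0.3]
grip_width: 33.9
```

```bash
python3 - <<'E'
from h import *
st()
for n in ["side","scene","wrist"]:
    p,d=viewer.grab_frame(n); save(n+'2',p); fan(n,d)
    for t in ["flap_handle","filter_unit","fan_face","fan_centre","flap_hinge"]:
        for r in tip_of(n,t)[:1]:
            q=w(n,r["position"]); print(n,t,round(r["conf"],2),q.round(0),(E2.T@(q[:2]-U)).round(1))
    P=cloud(n,d.astype(float)); q=(P[...,:2]-U)@E2; z=P[...,2]
    m=(d>0)&(z>126)&(z<150)&(abs(q[...,0]+43)<25)&(abs(q[...,1])<60)
    a=q[m]
    if len(a)>20: print(n,'handle',len(a),np.percentile(a,[3,50,97],axis=0).round(1).tolist(),np.percentile(z[m],[5,50,95]))
E
```

```text
t 3.75 tcp [576.7   6.8 183.3] hous [  -1.7 -147.3] xax [ 0.001 -0.003 -1.   ] yax ang 0.261 F [-0.4 -0.7  0.3] w 33.9
side fan top x [-55.3  49.1] y [-114.4  -30.4]
side flap_handle 0.82 [496. 141. 135.] [-44.3   3. ]
side filter_unit 0.8 [541. 152.   0.] [1.9 2.6]
side fan_face 0.71 [585. 166. 102.] [47.3  4.1]
side flap_hinge 0.59 [584. 164. 102.] [45.7  2.2]
side handle 72 [[-47.9, -38.0], [-45.7, -10.2], [-41.0, 37.5]] [126.70363856 135.73244713 139.11847826]
scene fan top x [-54.2  45.2] y [-114.3  -30.7]
scene flap_handle 0.56 [498. 137. 132.] [-43.6  -1.2]
scene filter_unit 0.59 [543. 152.  -2.] [3.4 1.3]
scene fan_face 0.62 [559.  96.  49.] [  3.9 -56.9]
scene fan_centre 0.82 [563.  70.  46.] [  1.1 -82.8]
scene flap_hinge 0.78 [589. 165.  98.] [51.3  1.9]
scene handle 111 [[-46.3, -38.6], [-43.8, -2.6], [-38.9, 37.2]] [129.44188338 135.37098303 138.09670391]
wrist fan top x [-40.9  46.2] y [-111.7  -48. ]
wrist filter_unit 0.67 [539. 149.  -3.] [-0.8 -0.1]
wrist handle 1155 [[-43.8, -37.4], [-39.5, -25.1], [-36.5, -12.8]] [133.35281739 138.67774333 140.33355571]
```

View pics/wrist2.png

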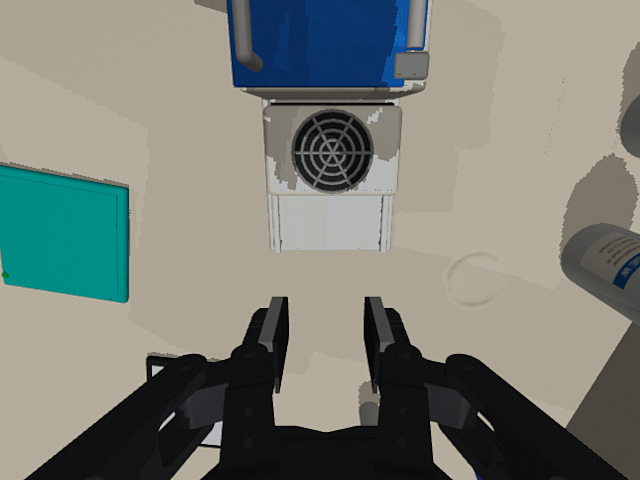

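```bash
python3 - <<'E'
from h import *
p,d=viewer.grab_frame("wrist"); P=cloud("wrist",d.astype(float)); q=(P[...,:2]-U)@E2
for u in (300,350,385):
  for v in range(84,114,2): print(u,v,p[v,u],q[v,u].round(1),P[v,u,2].round(1)) if u==350 or v%4==0 else 0
cv2.imwrite('pics/c3.png',cv2.cvtColor(cv2.resize(p[70:130,240:440],(800,240),interpolation=cv2.INTER_NEAREST),cv2.COLOR_RGB2BGR))
E
```

```text
300 84 [ 6 45 93] [-15.5 -44.4] 106.9
300 88 [135 129 117] [-16. -46.] 101.0
300 92 [68 66 60] [-16.3 -47.9] 97.7
300 96 [70 67 61] [-18.9 -48. ] 59.5
300 100 [117 114 109] [-22.4 -48.1] 7.1
300 104 [16 17 17] [-17.6 -54. ] 81.1
300 108 [138 133 123] [-17.3 -56.5] 85.4
300 112 [139 135 124] [-17.3 -58.9] 86.8
350 84 [  9  49 102] [ 12.8 -44.4] 107.2
350 86 [ 0 24 71] [ 12.9 -45.4] 105.7
350 88 [137 130 117] [ 13.2 -46.1] 101.7
350 90 [97 93 85] [ 13.3 -47.1] 101.0
350 92 [68 65 60] [ 13.6 -47.9] 96.7
350 94 [75 71 66] [ 14.7 -48. ] 79.6
350 96 [72 69 63] [ 16.1 -48. ] 58.5
350 98 [67 64 58] [ 17.7 -48. ] 33.8
350 100 [119 115 112] [ 19.5 -48.1] 6.0
350 102 [87 85 84] [ 19.4 -49.8] 8.0
350 104 [16 15 14] [ 14.7 -54. ] 80.5
350 106 [128 122 113] [ 14.5 -55.3] 84.2
350 108 [136 132 121] [ 14.5 -56.6] 85.6
350 110 [137 132 124] [ 14.5 -57.8] 86.0
350 112 [139 134 124] [ 14.5 -59. ] 86.2
385 84 [13 48 98] [ 32.7 -44.4] 106.9
385 88 [115 110  98] [ 33.8 -46. ] 100.4
385 92 [67 65 59] [ 34.6 -47.9] 95.8
385 96 [68 65 60] [ 40.5 -48. ] 58.9
385 100 [189 191 193] [ 48.6 -48.2] 8.0
385 104 [5 3 4] [ 37.4 -54.1] 80.7
385 108 [136 130 120] [ 36.7 -56.6] 85.4
385 112 [138 134 122] [ 36.8 -59. ] 85.5
```

View pics/c3.png

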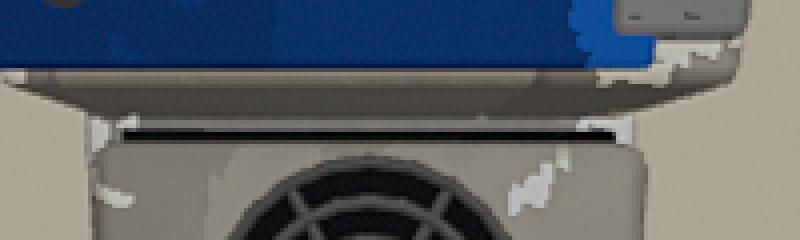

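The crop shows a real gap of about 6 mm. The wall is at y = -48, the gasket at -54, and the base plate is visible between them. So the stop was a jam or a bounce, not flush. I'll push again slowly and look while pressing.

servo_tool:
  slide:
    - [0,0,-2]
    - [0,0,-4.0]
    - [0,0,-4.0]
    - [0,0,-4.0]
    - [-0.45,1.6,0]
    - [-0.08,0.29,0]
  rotation:
    - [0,0,0]
    - [0,0,0]
    - [0,0,0]
    - [0,0,0]
    - [0,0,0]
    - [0,0,0]
  jaw: [1,1,1,1,1,1]

```text
clock: 5.45
eef_pos: [569.3, 27.5, 33.8]
tcp_rot: [-0.211, 1.567, -1.521]
contact_force: [1.8, -2.5, 2.2]
grip_width: -0.0
```

```bash
python3 - <<'E'
from h import *
st()
p,d=viewer.grab_frame("wrist"); save('w4',p)
E
```

```text
t 5.45 tcp [569.3  27.5  33.8] hous [  -3.5 -125.5] xax [ 0.    -0.003 -1.   ] yax ang 0.261 F [ 1.8 -2.5  2.2] w -0.0
```

View pics/w4.png

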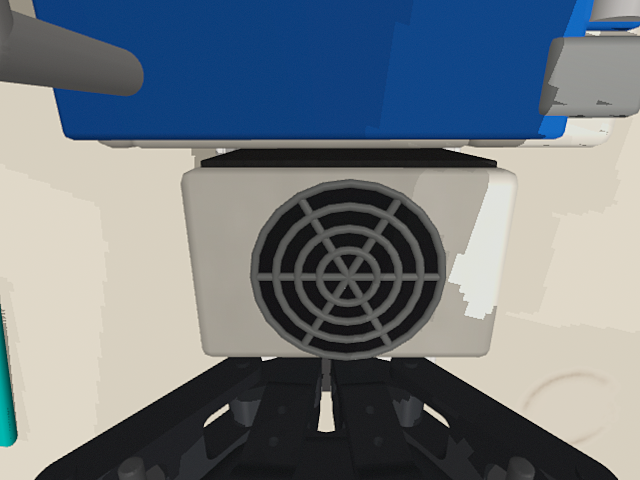

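servo_tool:
  slide:
    - [-0.03,0.19,0]
    - [-0.03,0.19,0]
    - [-0.04,0.15,0]
  rotation:
    - [0,0,0]
    - [0,0,0]
    - [0,0,0]
  jaw: [1,1,1]

```text
clock: 5.88
eef_pos: [569.9, 32.3, 37.0]
tcp_rot: [0.53, 1.564, -0.779]
contact_force: [4.7, -14.3, -5.5]
grip_width: 0.2
```

```bash
python3 - <<'E'
from h import *
st()
p,d=viewer.grab_frame("wrist"); save('w5',p)
st()
P=cloud("wrist",d.astype(float)); q=(P[...,:2]-U)@E2
for v in range(120,180,3): print(v,p[v,350],q[v,350].round(1),P[v,350,2].round(1))
E
```

```text
t 5.88 tcp [569.9  32.3  37. ] hous [  -1.7 -121. ] xax [ 0.005 -0.005 -1.   ] yax ang 0.261 F [  4.7 -14.3  -5.5] w 0.2
t 5.92 tcp [569.9  32.2  37. ] hous [  -1.7 -121.1] xax [ 0.005 -0.006 -1.   ] yax ang 0.261 F [ 2.5 -6.8  0.5] w -0.1
120 [  8  70 135] [  3.1 -37.5] 106.9
123 [ 14  72 136] [  3.1 -38.1] 106.1
126 [ 17  71 136] [  3.2 -38.6] 106.0
129 [ 15  70 136] [  3.2 -39.2] 106.1
132 [ 17  70 135] [  3.2 -39.8] 106.0
135 [ 13  69 135] [  3.1 -40.3] 106.8
138 [ 14  69 135] [  3.2 -40.9] 106.6
141 [ 14  70 135] [  3.2 -41.5] 106.5
144 [ 12  69 135] [  3.3 -42.2] 105.2
147 [ 13  69 135] [  3.3 -42.7] 105.4
150 [ 13  71 136] [  3.3 -43.3] 105.4
153 [ 16  71 136] [  3.3 -43.9] 105.3
156 [ 15  67 133] [  3.3 -44.5] 105.5
159 [ 14  57 116] [  3.3 -45.1] 105.7
162 [120 119 118] [  3.4 -45.8] 104.6
165 [137 131 123] [  3.7 -46.9] 101.1
168 [120 115 107] [  3.8 -47.7] 99.9
171 [162 156 146] [  4.8 -50.4] 85.7
174 [168 162 151] [  4.8 -51.1] 86.3
177 [79 80 79] [  4.6 -51.5] 88.9
```

View pics/w5.png

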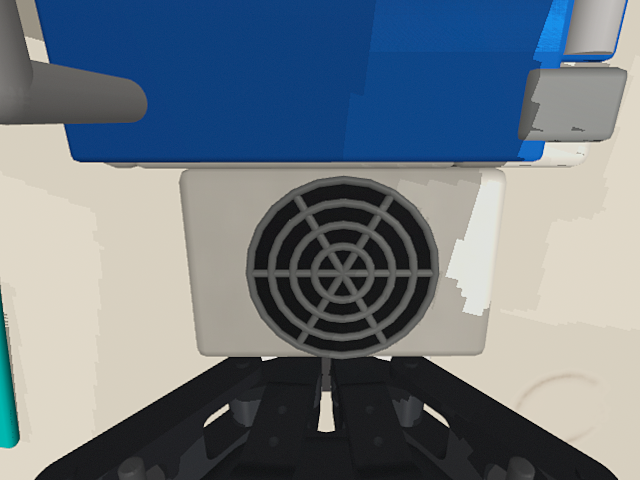

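Now it is flush: no gasket shows and the wall and fan edge meet. The earlier hard push must have rebounded. I'll let it settle, then back off very gently.

servo_tool:
  slide:
    - [-0.01,0.05,0]
    - [0,0,0]
    - [0,0,0]
    - [0.01,-0.04,0]
    - [0.01,-0.04,0]
    - [0.02,-0.08,0]
    - [0.03,-0.1,0]
  rotation:
    - [0,0,0]
    - [0,0,0]
    - [0,0,0]
    - [0,0,0]
    - [0,0,0]
    - [0,0,0]
    - [0,0,0]
  jaw: [1,1,1,1,1,1,1]

```text
clock: 6.8
eef_pos: [571.0, 29.5, 37.6]
tcp_rot: [0.567, 1.562, -0.743]
contact_force: [0.4, -1.2, 0.0]
grip_width: 0.0
```

```bash
python3 - <<'E'
from h import *
st()
p,d=viewer.grab_frame("wrist"); save('w6',p)
E
```

```text
t 6.8 tcp [571.   29.5  37.6] hous [  -1.4 -123.9] xax [ 0.007 -0.006 -1.   ] yax ang 0.261 F [ 0.4 -1.2  0. ] w 0.0
```

View pics/w6.png

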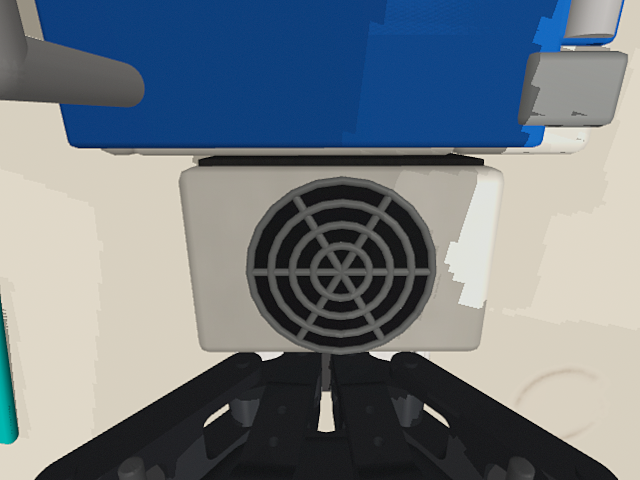

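The fan came back about 3 mm as I withdrew, so it either tilts or springs back. I'll press again and measure the tilt of its top.

servo_tool:
  slide:
    - [-0.03,0.15,-0.2]
    - [-0.03,0.19,0]
    - [0,0,0]
  rotation:
    - [0,0,0]
    - [0,0,0]
    - [0,0,0]
  jaw: [1,1,1]

```text
clock: 7.22
eef_pos: [570.7, 32.1, 35.8]
tcp_rot: [0.506, 1.56, -0.804]
contact_force: [1.0, -4.9, -0.2]
grip_width: 0.3
```

```bash
cat >> h.py <<'E'
def plane(n,d):
    P=cloud(n,d.astype(float)); q=(P[...,:2]-U)@E2; z=P[...,2]
    m=(d>0)&(abs(z-86)<8)&(abs(q[...,0])<42)&(q[...,1]<-56)&(q[...,1]>-108)
    A=np.c_[q[m],np.ones(m.sum())]; c=None; b=z[m]
    for _ in range(4):
        c=np.linalg.lstsq(A,b,rcond=None)[0]; r=abs(A@c-b); k=r<1.5; A,b=A[k],b[k]
    print(n,'plane slope x,y',c[:2].round(4),'z at -80',(c[1]*-80+c[2]).round(1),len(b))
E
python3 - <<'E'
from h import *
st()
p,d=viewer.grab_frame("wrist"); save('w7',p); plane("wrist",d)
p,d=viewer.grab_frame("side"); save('s7',p); plane("side",d); plane("side",np.load('pics/side0.npz')['d'])
cv2.imwrite('pics/s7c.png',cv2.cvtColor(cv2.resize(p[170:270,280:400],(720,600),interpolation=cv2.INTER_CUBIC),cv2.COLOR_RGB2BGR))
E
```

```text
t 7.22 tcp [570.7  32.1  35.8] hous [  -0.9 -121.3] xax [ 0.007 -0.008 -1.   ] yax ang 0.261 F [ 1.  -4.9 -0.2] w 0.3
wrist plane slope x,y [ 0.0037 -0.0623] z at -80 89.4 41085
side plane slope x,y [0.0878 0.0548] z at -80 90.5 19
side plane slope x,y [ 0.0037 -0.0085] z at -80 87.4 153
```

View pics/s7c.png

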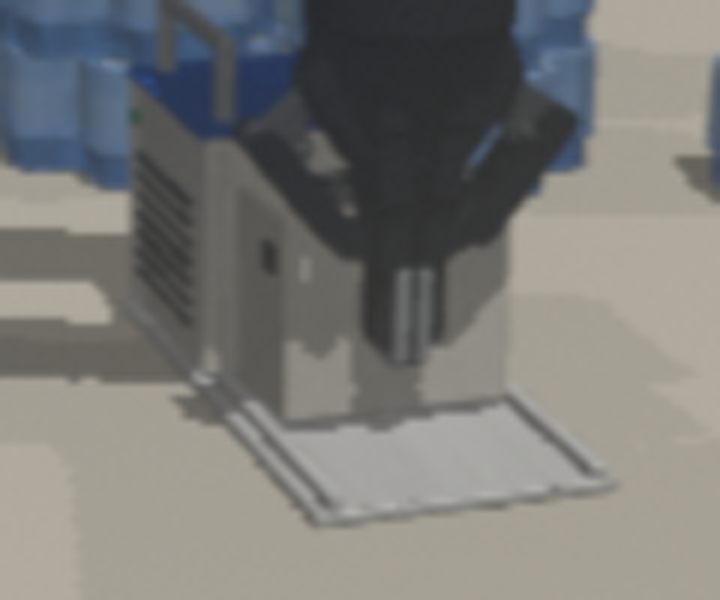

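View pics/w7.png

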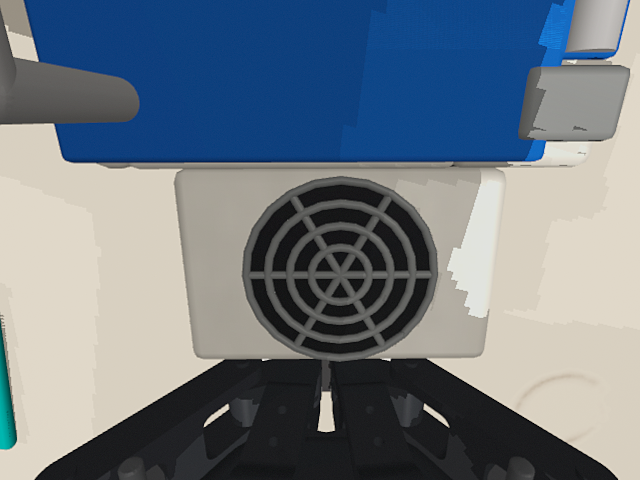

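The fan top slopes by 0.062 with the rear raised. My finger was touching high on the fan, so the module was tipping and not sliding. I'll back off, tilt the tool so only the fingertips touch low, and push at about z = 22.

servo_tool:
  slide:
    - [0.03,-0.1,0]
    - [0.05,-0.2,0]
    - [0.08,-0.3,0]
    - [0.3,-1.1,0]
    - [0.52,-1.93,0]
    - [0,0,-0.7]
    - [0,0,-0.7]
    - [0,0,0]
  rotation:
    - [0,0,0]
    - [0,0,0]
    - [0,0,0]
    - [0,0,0]
    - [0.15,0.04,0]
    - [0.1,0.027,0]
    - [0,0,0]
    - [0,0,0]
  jaw: [1,1,1,1,1,1,1,1]

```text
clock: 8.32
eef_pos: [581.4, -6.4, 21.4]
tcp_rot: [3.113, 1.316, 1.803]
contact_force: [-0.3, -0.3, -0.4]
grip_width: -0.2
```

```bash
python3 - <<'E'
from h import *
st()
p,d=viewer.grab_frame("wrist"); save('w8',p); plane("wrist",d); fan("wrist",d)
E
```

```text
t 8.32 tcp [581.4  -6.4  21.4] hous [  -0.6 -161.3] xax [-0.058  0.245 -0.968] yax ang 0.26 F [-0.3 -0.3 -0.4] w -0.2
wrist plane slope x,y [0.0048 0.0018] z at -80 87.9 48740
wrist fan top x [-39.8  45.5] y [-112.1  -62.5]
```

servo_tool:
  slide:
    - [-0.42,1.55,0]
    - [-0.42,1.55,0]
    - [-0.05,0.2,0]
    - [-0.05,0.2,0]
    - [0,0,0]
  rotation:
    - [0,0,0]
    - [0,0,0]
    - [0,0,0]
    - [0,0,0]
    - [0,0,0]
  jaw: [1,1,1,1,1]

```text
clock: 9.0
eef_pos: [571.4, 33.2, 23.1]
tcp_rot: [3.104, 1.32, 1.798]
contact_force: [-1.0, 0.1, -0.5]
grip_width: -0.1
```

```bash
python3 - <<'E'
from h import *
st()
p,d=viewer.grab_frame("wrist"); save('w9',p); plane("wrist",d); fan("wrist",d)
E
```

```text
t 9.0 tcp [571.4  33.2  23.1] hous [  -0.  -120.4] xax [-0.056  0.242 -0.969] yax ang 0.264 F [-1.   0.1 -0.5] w -0.1
wrist plane slope x,y [ 0.004  -0.0006] z at -80 87.6 48779
wrist fan top x [-41.  46.] y [-144.6  -47.7]
```

View pics/w9.png

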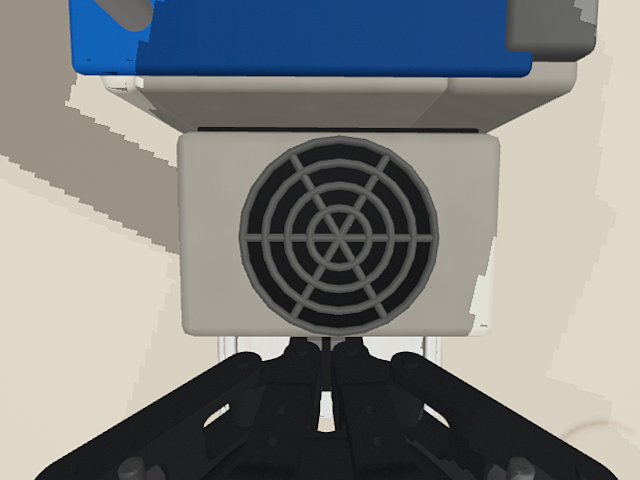

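servo_tool:
  slide:
    - [-0.04,0.14,-0.1]
    - [-0.04,0.14,0]
  rotation:
    - [0,0,0]
    - [0,0,0]
  jaw: [1,1]

```text
clock: 9.3
eef_pos: [571.4, 34.6, 22.7]
tcp_rot: [3.099, 1.321, 1.792]
contact_force: [-0.0, -3.9, -0.4]
grip_width: 0.0
```

```bash
python3 - <<'E'
from h import *
st()
p,d=viewer.grab_frame("wrist"); save('w10',p); plane("wrist",d)
P=cloud("wrist",d.astype(float)); q=(P[...,:2]-U)@E2
for v in range(110,150,3): print(v,p[v,300],q[v,300].round(1),P[v,300,2].round(1))
E
```

```text
t 9.3 tcp [571.4  34.6  22.7] hous [   0.4 -119.2] xax [-0.054  0.241 -0.969] yax ang 0.263 F [-0.  -3.9 -0.4] w 0.0
wrist plane slope x,y [0.004  0.0031] z at -80 87.5 48742
110 [103  99  93] [ -6.7 -47.8] 90.6
113 [104 101  93] [ -7.  -47.3] 86.2
116 [102 100  91] [ -7.1 -47.5] 84.1
119 [101  98  91] [ -7.2 -47.7] 81.6
122 [102  97  90] [ -7.4 -47.7] 78.5
125 [101  97  89] [ -7.7 -47.5] 74.3
128 [37 35 34] [ -7.3 -50.1] 81.3
131 [25 24 23] [ -7.3 -50.7] 80.6
134 [153 148 138] [ -7.1 -52.5] 84.9
137 [162 156 146] [ -7.  -53.6] 86.3
140 [164 159 148] [ -7.  -54.3] 86.2
143 [168 163 152] [ -6.9 -55.3] 87.2
146 [85 86 84] [ -6.9 -56.3] 88.4
149 [92 92 90] [ -6.8 -57.3] 89.7
```

servo_tool:
  slide:
    - [-0.04,0.16,0]
    - [-0.04,0.16,0]
    - [-0.04,0.16,0]
  rotation:
    - [0,0,0]
    - [0,0,0]
    - [0,0,0]
  jaw: [1,1,1]

```text
clock: 9.72
eef_pos: [571.0, 37.1, 22.7]
tcp_rot: [3.095, 1.326, 1.787]
contact_force: [3.0, -21.5, 2.1]
grip_width: 0.1
```

```bash
python3 - <<'E'
from h import *
st()
p,d=viewer.grab_frame("wrist"); save('w11',p); plane("wrist",d)
P=cloud("wrist",d.astype(float)); q=(P[...,:2]-U)@E2
for v in range(110,150,3): print(v,p[v,300],q[v,300].round(1),P[v,300,2].round(1))
E
```

```text
t 9.72 tcp [571.   37.1  22.7] hous [   0.7 -116.6] xax [-0.052  0.236 -0.97 ] yax ang 0.262 F [  3.  -21.5   2.1] w 0.1
wrist plane slope x,y [0.0046 0.0055] z at -80 87.5 46881
110 [110 107  99] [ -5.9 -47.5] 98.7
113 [103  98  93] [ -6.  -47.9] 97.8
116 [101  97  91] [ -6.2 -47.6] 94.2
119 [103  99  92] [ -6.3 -47.7] 91.8
122 [103 100  92] [ -6.5 -47.9] 89.4
125 [104 100  92] [ -6.7 -47.8] 85.8
128 [103  99  93] [ -7.  -47.6] 81.7
131 [23 21 23] [ -7.  -48.4] 81.7
134 [27 26 26] [ -7.  -49.1] 81.1
137 [157 151 140] [ -6.7 -50.9] 85.6
140 [162 157 146] [ -6.7 -51.9] 86.9
143 [164 158 148] [ -6.7 -52.5] 85.7
146 [165 159 148] [ -6.7 -53.3] 86.0
149 [90 90 89] [ -6.5 -54.7] 89.6
```

View pics/w11.png

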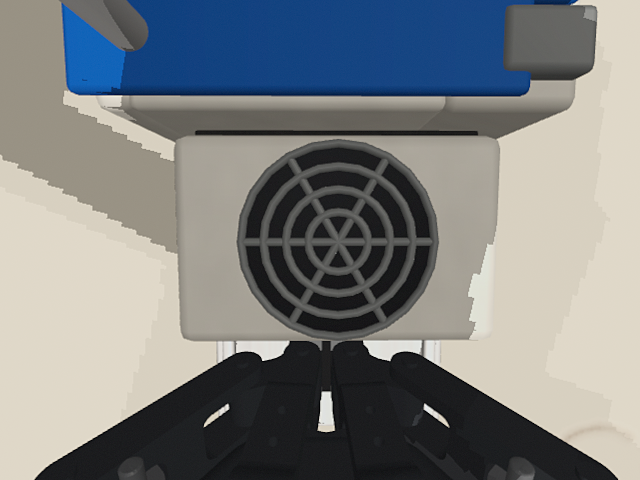

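It is flush and flat, with the gasket meeting the wall at y = -48 and 21 N. I'll retreat gently, raise, straighten the tool and check.

servo_tool:
  slide:
    - [0.02,-0.06,0]
    - [0.04,-0.15,0]
    - [0.5,-1.9,0]
    - [0,0,4.0]
    - [0,0,5.0]
    - [0,0,5.0]
    - [0,0,2]
  rotation:
    - [0,0,0]
    - [0,0,0]
    - [0,0,0]
    - [-0.12,-0.03,0]
    - [-0.11,-0.03,0]
    - [0,0,0]
    - [0,0,0]
  jaw: [1,1,1,0.4,0.3,0.3,0.3]

```text
clock: 10.65
eef_pos: [575.7, 11.9, 184.8]
tcp_rot: [1.951, 1.566, 0.642]
contact_force: [-0.4, -0.9, -0.4]
grip_width: 29.6
```

```bash
python3 - <<'E'
from h import *
st()
p,d=viewer.grab_frame("wrist"); save('w12',p); plane("wrist",d); fan("wrist",d)
P=cloud("wrist",d.astype(float)); q=(P[...,:2]-U)@E2; z=P[...,2]
m=(d>0)&(z>30)&(z<95)&(abs(q[...,0])<40)&(abs(q[...,1]+48)<6)
for v in range(80,115,2): print(v,p[v,345],q[v,345].round(1),z[v,345].round(1))
m=(d>0)&(z>125)&(z<145)&(abs(q[...,0]+43)<25)&(abs(q[...,1])<60); print(np.percentile(q[m],[2,50,98],axis=0).round(1),np.percentile(z[m],[5,50,95]))
E
```

```text
t 10.65 tcp [575.7  11.9 184.8] hous [  -1.4 -142.1] xax [ 0.004  0.003 -1.   ] yax ang 0.261 F [-0.4 -0.9 -0.4] w 29.6
wrist plane slope x,y [0.007  0.0069] z at -80 89.0 7944
wrist fan top x [-40.   47.1] y [-107.   -48.2]
80 [  9  50 102] [ 10.8 -37.2] 108.3
82 [ 17  52 103] [ 10.9 -38. ] 105.9
84 [ 17  52 103] [ 10.9 -39.2] 106.9
86 [  9  50 102] [ 10.9 -40.3] 107.8
88 [ 15  50 102] [ 10.9 -41.4] 107.5
90 [  9  50 102] [ 10.9 -42.4] 107.7
92 [ 12  50 103] [ 10.9 -43.5] 107.8
94 [ 12  51 103] [ 10.9 -44.6] 107.5
96 [ 6 29 70] [ 11.  -45.6] 107.0
98 [128 122 110] [ 11.2 -46.5] 103.2
100 [92 88 81] [ 11.3 -47.5] 101.6
102 [70 67 61] [ 12.  -48.1] 90.9
104 [10  7 10] [ 12.5 -48.9] 82.0
106 [97 92 85] [ 12.4 -50.2] 83.8
108 [129 124 115] [ 12.2 -51.6] 87.7
110 [126 122 112] [ 12.2 -52.8] 87.2
112 [70 71 70] [ 12.1 -54.1] 90.7
114 [53 53 52] [ 12.1 -55.3] 90.7
[[-43.7 -37.6]
 [-39.3 -22.2]
 [-36.2  -6.8]] [135.31932545 139.56361798 141.09890158]
```

View pics/w12.png

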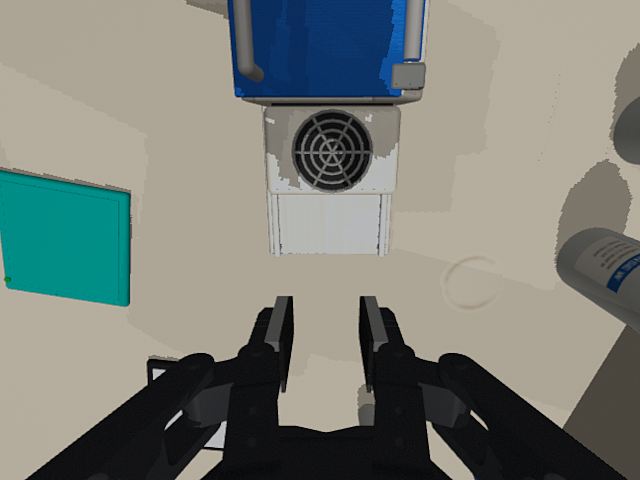

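The fan is flush and level: gasket at -48.5, wall at -48. Next I go over the handle at about (499,140,134).

servo_tool:
  slide:
    - [-2.56,4.27,0]
    - [-2.56,4.27,0]
    - [-2.56,4.27,0]
    - [0,0,0]
  rotation:
    - [0,0,0]
    - [0,0,0]
    - [0,0,0]
    - [0,0,0]
  jaw: [0.3,0.3,0.3,0.3]

```text
clock: 11.2
eef_pos: [496.9, 140.5, 181.7]
tcp_rot: [-3.008, 1.568, 1.963]
contact_force: [0.2, -0.2, 0.4]
grip_width: 30.0
```

```bash
sed -i 's/U=np.array(\[540,149.5\])/U=np.array([541,151.5])/' h.py; python3 - <<'E'
from h import *
st()
for n in ["scene","side","wrist"]:
    p,d=viewer.grab_frame(n); save(n+'13',p)
    for t in ["flap_handle"]:
        for r in tip_of(n,t)[:1]:
            q=w(n,r["position"]); print(n,t,round(r["conf"],2),q.round(0),(E2.T@(q[:2]-U)).round(1))
E
```

```text
t 11.2 tcp [496.9 140.5 181.7] hous [-45.4   0.9] xax [-0.001  0.003 -1.   ] yax ang 0.258 F [ 0.2 -0.2  0.4] w 30.0
scene flap_handle 0.9 [498. 138. 133.] [-44.9  -2. ]
side flap_handle 0.94 [497. 142. 131.] [-45.1   2.5]
wrist flap_handle 0.82 [503. 145. 135.] [-38.9   3.3]
```

View pics/wrist13.png

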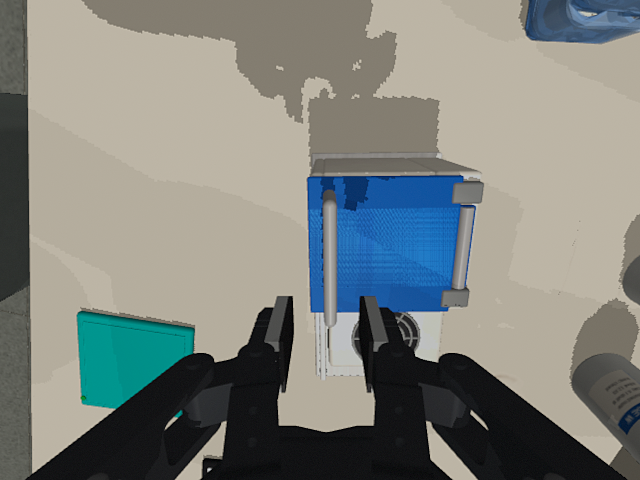

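View pics/scene13.png

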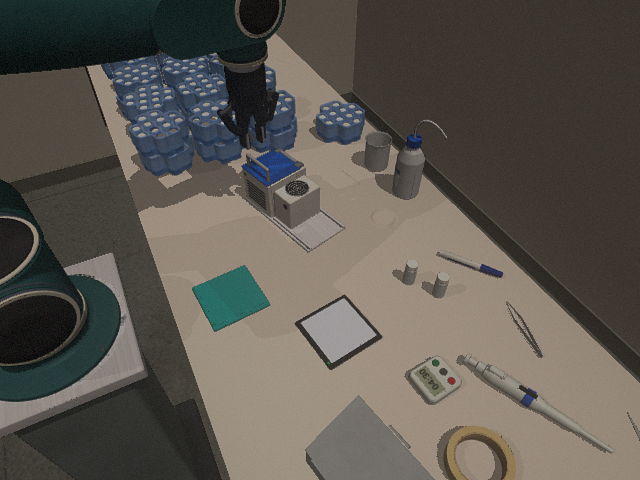

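In the wrist picture the handle bar runs at u≈329, between the fingers at u≈290 and 362. The fan still sits flush at (297,200) in the scene view. Now I descend and grip the bar.

servo_tool:
  slide:
    - [0.2,0,-3.0]
    - [0,0,-2.8]
    - [0,0,0]
    - [0,0,0]
    - [0,0,0]
  rotation:
    - [0,0,0]
    - [0,0,0]
    - [0,0,0]
    - [0,0,0]
    - [0,0,0]
  jaw: [0.3,0.3,1,1,1]
  newtons: 20

```text
clock: 12.12
eef_pos: [502.1, 135.8, 125.2]
tcp_rot: [-3.112, 1.567, 1.85]
contact_force: [-0.5, 4.9, -2.2]
grip_width: 6.5
```

```bash
python3 - <<'E'
from h import *
st()
p,d=viewer.grab_frame("wrist"); save('w14',p)
E
```

```text
t 12.12 tcp [502.1 135.8 125.2] hous [-41.6  -5. ] xax [-0.001  0.003 -1.   ] yax ang 0.25 F [-0.5  4.9 -2.2] w 6.5
```

View pics/w14.png

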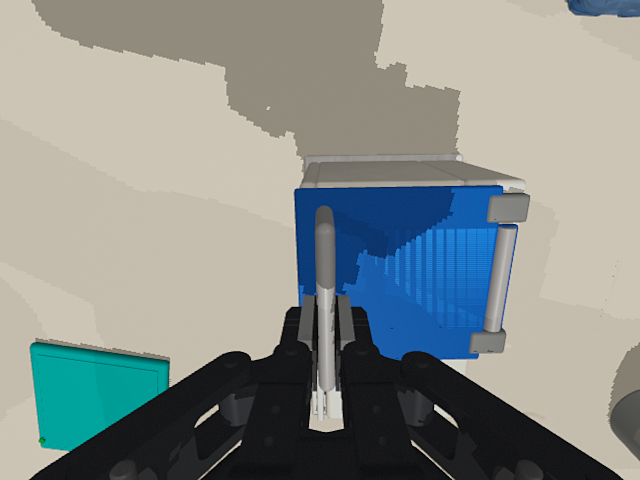

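The opening reads 6.5 mm, which suggests the bar is near the tips. I'll re-grip a little deeper.

servo_tool:
  slide:
    - [0,0,0]
    - [-0.1,0.3,-0.6]
    - [0,0,0]
    - [0,0,0]
    - [0,0,0]
  rotation:
    - [0,0,0]
    - [0,0,0.01]
    - [0,0,0]
    - [0,0,0]
    - [0,0,0]
  jaw: [0.5,0.6,1,1,1]
  newtons: 20

```text
clock: 12.8
eef_pos: [501.6, 138.7, 120.5]
tcp_rot: [2.656, 1.568, 1.346]
contact_force: [-1.0, -0.9, 0.4]
grip_width: 7.0
```

```bash
python3 - <<'E'
from h import *
st()
E
```

```text
t 12.8 tcp [501.6 138.7 120.5] hous [-41.4  -2.1] xax [ 0.001  0.003 -1.   ] yax ang 0.26 F [-1.  -0.9  0.4] w 7.0
```

```bash
python3 - <<'E'
import numpy as np
th=np.linspace(0,1.57,13); x=-88*np.cos(th)+33*np.sin(th); z=33*np.cos(th)+88*np.sin(th)
for i in range(12): dx=x[i+1]-x[i]; print(round(th[i+1],2),(dx*.9655/10).round(2),(dx*.2605/10).round(2),((z[i+1]-z[i])/10).round(2), 'cum',(x[i+1]-x[0]).round(1),(z[i+1]-z[0]).round(1))
E
```

```text
0.13 0.49 0.13 1.12 cum 5.1 11.2
0.26 0.63 0.17 1.04 cum 11.5 21.6
0.39 0.75 0.2 0.95 cum 19.3 31.2
0.52 0.86 0.23 0.84 cum 28.3 39.6
0.65 0.96 0.26 0.72 cum 38.2 46.7
0.78 1.05 0.28 0.58 cum 49.1 52.5
0.92 1.11 0.3 0.43 cum 60.6 56.9
1.05 1.15 0.31 0.28 cum 72.5 59.7
1.18 1.18 0.32 0.12 cum 84.8 60.9
1.31 1.19 0.32 -0.04 cum 97.0 60.5
1.44 1.17 0.32 -0.2 cum 109.2 58.6
1.57 1.14 0.31 -0.35 cum 120.9 55.0
```

servo_tool:
  slide:
    - [0.49,0.13,1.12]
    - [0.63,0.17,1.04]
    - [0.75,0.2,0.95]
    - [0.86,0.23,0.84]
    - [0.96,0.26,0.72]
  rotation:
    - [0,0,0]
    - [0,0,0]
    - [0,0,0]
    - [0,0,0]
    - [0,0,0]
  jaw: [1,1,1,1,1]

```text
clock: 13.42
eef_pos: [540.6, 149.2, 169.7]
tcp_rot: [3.007, 1.568, 1.696]
contact_force: [1.6, 0.8, -8.8]
grip_width: 7.2
```

```bash
python3 - <<'E'
from h import *
st()
p,d=viewer.grab_frame("side"); save('s15',p)
cv2.imwrite('pics/s15c.png',cv2.cvtColor(cv2.resize(p[120:270,250:450],(800,600),interpolation=cv2.INTER_CUBIC),cv2.COLOR_RGB2BGR))
E
```

```text
t 13.43 tcp [540.6 149.2 169.7] hous [-1.  -2.1] xax [-0.     0.003 -1.   ] yax ang 0.26 F [ 1.6  0.8 -8.8] w 7.2
```

View pics/s15c.png

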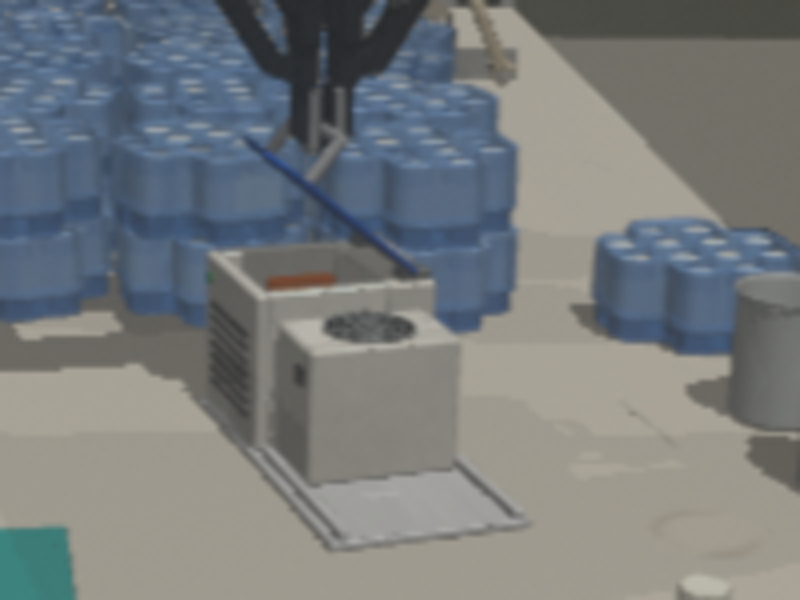

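The flap is rising at about 0.67 rad, and the cassette's orange tab is visible in the well. I'll continue the arc.

servo_tool:
  slide:
    - [1.03,0.28,0.45]
    - [1.11,0.3,0.4]
    - [1.15,0.31,0.25]
    - [1.18,0.32,0.1]
    - [1.15,0.31,-0.04]
  rotation:
    - [0,0,0]
    - [0,0,0]
    - [0,0,0]
    - [0,0,0]
    - [0,0,0]
  jaw: [1,1,1,1,1]

```text
clock: 14.1
eef_pos: [601.3, 165.5, 183.1]
tcp_rot: [2.987, 1.568, 1.676]
contact_force: [-3.7, -0.9, -5.1]
grip_width: 7.1
```

```bash
python3 - <<'E'
from h import *
st()
E
```

```text
t 14.1 tcp [601.3 165.5 183.1] hous [61.8 -2.2] xax [-0.     0.003 -1.   ] yax ang 0.26 F [-3.7 -0.9 -5.1] w 7.1
```

servo_tool:
  slide:
    - [0.97,0.26,-0.15]
    - [0.97,0.26,-0.27]
    - [0.1,0.03,-0.05]
  rotation:
    - [0,0,0]
    - [0,0,0]
    - [0,0,0]
  jaw: [1,1,1]

```text
clock: 14.48
eef_pos: [623.4, 171.5, 176.9]
tcp_rot: [-2.651, 1.568, 2.322]
contact_force: [-2.0, -0.6, -0.7]
grip_width: 7.1
```

```bash
python3 - <<'E'
from h import *
st()
p,d=viewer.grab_frame("side"); save('s16',p)
cv2.imwrite('pics/s16c.png',cv2.cvtColor(cv2.resize(p[120:270,250:450],(800,600),interpolation=cv2.INTER_CUBIC),cv2.COLOR_RGB2BGR))
E
```

```text
t 14.47 tcp [623.4 171.5 176.9] hous [84.8 -2.2] xax [-0.002  0.002 -1.   ] yax ang 0.26 F [-2.  -0.6 -0.7] w 7.1
```

View pics/s16c.png

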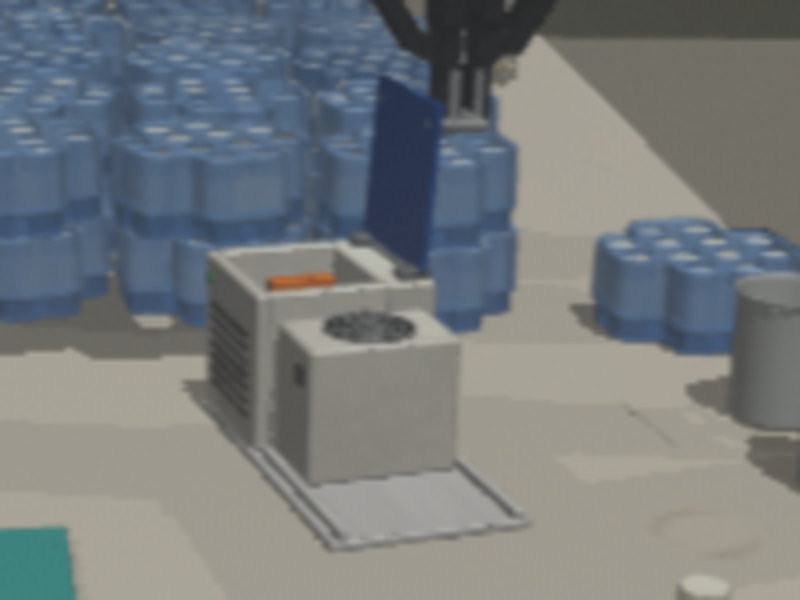

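The flap is upright, at about 1.6 rad. I'll release slightly and withdraw straight up.

servo_tool:
  slide:
    - [0,0,0]
    - [0,0,0]
    - [0,0,2.0]
    - [0,0,4.0]
    - [0,0,4.0]
  rotation:
    - [0,0,0]
    - [0,0,0]
    - [0,0,0]
    - [0,0,0]
    - [0,0,0]
  jaw: [0.68,0.68,0.68,0.68,0.3]

```text
clock: 15.15
eef_pos: [622.5, 171.1, 281.7]
tcp_rot: [-2.94, 1.568, 2.032]
contact_force: [-0.3, 0.6, 1.0]
grip_width: 29.1
```

```bash
python3 - <<'E'
from h import *
st()
for n in ["scene","side"]:
    p,d=viewer.grab_frame(n); save(n+'17',p)
    for t in ["cassette_centre","filter_slot","filter_unit","fan_centre","flap_handle"]:
        for r in tip_of(n,t)[:1]:
            q=w(n,r["position"]); print(n,t,round(r["conf"],2),q.round(0),(E2.T@(q[:2]-U)).round(1))
    P=cloud(n,d.astype(float)); q=(P[...,:2]-U)@E2
    hsv=cv2.cvtColor(p,cv2.COLOR_RGB2HSV); m=(hsv[...,0]<14)&(hsv[...,1]>150)&(abs(q).max(-1)<80)&(d>0)
    print('orange',m.sum(),np.percentile(q[m],[5,50,95],axis=0).round(1).tolist() if m.sum()>5 else '',np.percentile(P[m][:,2],[5,50,95]).round(1) if m.sum()>5 else '')
cv2.imwrite('pics/s17c.png',cv2.cvtColor(cv2.resize(p[120:270,250:450],(800,600),interpolation=cv2.INTER_CUBIC),cv2.COLOR_RGB2BGR))
E
```

```text
t 15.15 tcp [622.5 171.1 281.7] hous [83.8 -2.3] xax [-0.001  0.002 -1.   ] yax ang 0.26 F [-0.3  0.6  1. ] w 29.1
scene cassette_centre 0.45 [532. 150.  50.] [-8.7  1. ]
scene filter_slot 0.83 [532. 151.  70.] [-8.6  2. ]
scene filter_unit 0.6 [542. 150.  -2.] [ 0.2 -1.6]
scene fan_centre 0.89 [564.  77.  46.] [  2.4 -77.7]
scene flap_handle 0.79 [620. 169. 186.] [80.9 -3.7]
orange 172 [[-30.3, -15.6], [-10.3, -5.0], [53.5, 4.1]] [ 75.2  90.1 425.5]
side filter_slot 0.95 [527. 153.  70.] [-13.4   4.7]
side fan_centre 0.78 [559.  74.  48.] [ -3.3 -79.8]
side flap_handle 0.57 [621. 176. 183.] [83.8  2.4]
orange 27 [[-28.4, -7.2], [-12.8, -3.1], [1.5, 0.4]] [92.6 94.2 95.5]
```

View pics/s17c.png

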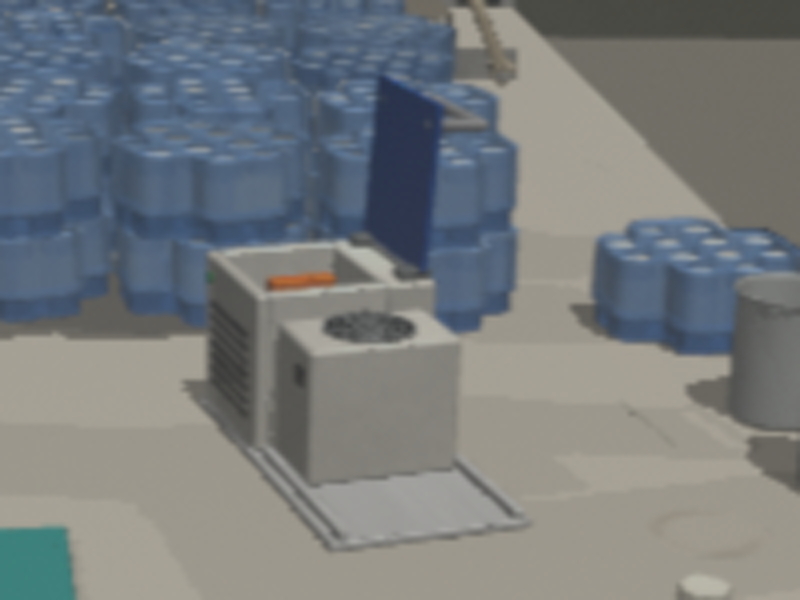

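The flap stays upright after release. I'll move over the well and turn the tool 90° with the camera towards the front.

servo_tool:
  slide:
    - [-1.16,-0.28,0]
    - [-1.16,-0.28,0]
    - [-1.16,-0.28,0]
    - [-1.16,-0.28,0]
    - [-1.16,-0.28,0]
    - [-1.16,-0.28,0]
    - [-1.16,-0.28,0]
    - [-1.13,-0.28,0]
  rotation:
    - [0,0,0.18]
    - [0,0,0.18]
    - [0,0,0.18]
    - [0,0,0.18]
    - [0,0,0.18]
    - [0,0,0.18]
    - [0,0,0.18]
    - [0,0,0.18]
  jaw: [0.2,0.2,0.2,0.2,0.2,0.2,0.2,0.2]

```text
clock: 16.75
eef_pos: [527.2, 148.0, 276.1]
tcp_rot: [-2.306, 1.564, -2.131]
contact_force: [0.8, 0.6, 0.4]
grip_width: 34.3
```

servo_tool:
  slide:
    - [0,0,0]
    - [0,0,0]
  rotation:
    - [0,0,0.135]
    - [0,0,0]
  jaw: [0.2,0.2]

```text
clock: 17.0
eef_pos: [526.6, 147.9, 276.2]
tcp_rot: [-2.285, 1.564, -1.97]
contact_force: [-0.0, -0.5, 0.1]
grip_width: 34.3
```

```bash
cat >> h.py <<'E'
def orange(n,p,d,zlo=60,zhi=110):
    P=cloud(n,d.astype(float)); q=(P[...,:2]-U)@E2
    hsv=cv2.cvtColor(p,cv2.COLOR_RGB2HSV); m=((hsv[...,0]<14)&(hsv[...,1]>150)&(abs(q).max(-1)<80)&(d>0)&(P[...,2]>zlo)&(P[...,2]<zhi))
    if m.sum()<10: print(n,'no orange'); return
    t=m&(P[...,2]>np.percentile(P[m][:,2],90)-5)
    r=cv2.minAreaRect(P[t][:,:2].astype(np.float32)); print(n,'orange top',t.sum(),np.round(r,1) if 0 else r,'z',np.median(P[t][:,2]).round(1),'hous',(E2.T@(np.array(r[0])-U)).round(1))
E
python3 - <<'E'
from h import *
s,M=st(); print(s["q"].round(2))
p,d=viewer.grab_frame("wrist"); save('w18',p); orange("wrist",p,d)
for t in ["cassette_centre","filter_slot"]:
    for r in tip_of("wrist",t)[:1]:
        q=w("wrist",r["position"]); print(t,round(r["conf"],2),q.round(0),(E2.T@(q[:2]-U)).round(1))
E
```

```text
t 17.0 tcp [526.6 147.9 276.2] hous [-14.9   0.3] xax [-0.002 -0.006 -1.   ] yax ang 1.886 F [-0.  -0.5  0.1] w 34.3
[ 0.23 -0.17  1.65 -0.01  1.67 -1.66]
wrist orange top 8 ((532.64501953125, 155.21665954589844), (34.385616302490234, 7.088757514953613), 1.9758093357086182) z 94.5 hous [-7.1  5.8]
cassette_centre 0.83 [531. 149.  52.] [-10.5   0.2]
filter_slot 0.72 [530. 144.  71.] [-12.6  -4. ]
```

View pics/w18.png

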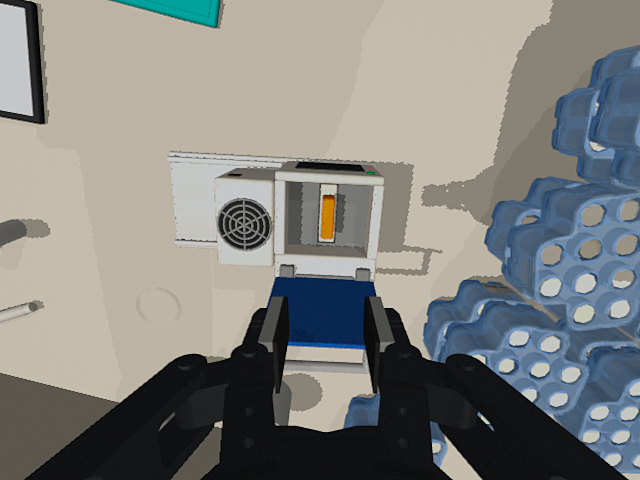

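The orange tab shows at (328,217) in the well, and the fan is flush at (245,218). I'll refine the tab position.

```bash
sed -i 's/<14)&(hsv\[...,1\]>150)/<22)\&(hsv[...,1]>170)/' h.py; python3 - <<'E'
from h import *
p,d=viewer.grab_frame("wrist"); orange("wrist",p,d)
p,d=viewer.grab_frame("scene"); orange("scene",p,d)
P=cloud("wrist",viewer.grab_frame("wrist")[1].astype(float)); q=(P[...,:2]-U)@E2;z=P[...,2]
for u,v in ((293,215),(330,215),(366,215),(330,190),(330,245)): print(u,v,q[v,u].round(1),z[v,u].round(1))
# well walls from rim-level points along row 215
row=[(u,q[215,u,1].round(1),z[215,u].round(0)) for u in range(272,386,4)]; print(row)
E
```

```text
wrist orange top 459 ((530.4627075195312, 149.29293823242188), (37.8259391784668, 11.028904914855957), 14.877195358276367) z 95.0 hous [-10.7   0.6]
scene orange top 65 ((530.3321533203125, 145.8648681640625), (39.13890075683594, 14.848733901977539), 18.93436050415039) z 92.3 hous [-11.8  -2.7]
293 215 [ -5.8 -34.2] 70.5
330 215 [-13.9   3. ] 94.4
366 215 [-9.9 40. ] 71.4
330 190 [-33.6   2. ] 72.0
330 245 [24.4  5.2] 71.1
[(272, np.float64(-53.4), np.float64(85.0)), (276, np.float64(-47.4), np.float64(101.0)), (280, np.float64(-43.5), np.float64(102.0)), (284, np.float64(-39.9), np.float64(101.0)), (288, np.float64(-39.3), np.float64(70.0)), (292, np.float64(-35.1), np.float64(72.0)), (296, np.float64(-31.1), np.float64(71.0)), (300, np.float64(-26.9), np.float64(73.0)), (304, np.float64(-23.0), np.float64(71.0)), (308, np.float64(-18.9), np.float64(70.0)), (312, np.float64(-14.9), np.float64(70.0)), (316, np.float64(-10.8), np.float64(70.0)), (320, np.float64(-6.7), np.float64(73.0)), (324, np.float64(-2.7), np.float64(95.0)), (328, np.float64(1.1), np.float64(94.0)), (332, np.float64(4.9), np.float64(95.0)), (336, np.float64(9.7), np.float64(67.0)), (340, np.float64(13.6), np.float64(72.0)), (344, np.float64(17.6), np.float64(72.0)), (348, np.float64(21.7), np.float64(71.0)), (352, np.float64(25.9), np.float64(70.0)), (356, np.float64(29.7), np.float64(72.0)), (360, np.float64(33.9), np.float64(71.0)), (364, np.float64(38.0), np.float64(71.0)), (368, np.float64(40.2), np.float64(85.0)), (372, np.float64(42.0), np.float64(100.0)), (376, np.float64(45.5), np.float64(101.0)), (380, np.float64(49.3), np.float64(101.0)), (384, np.float64(70.6), np.float64(2.0))]
```

servo_tool:
  slide:
    - [0.38,0.09,-4.8]
    - [0,0,-5]
    - [0,0,-4.5]
    - [0,0,0]
  rotation:
    - [0,0,-0.05]
    - [0,0,0]
    - [0,0,0]
    - [0,0,0]
  jaw: [0.2,0.2,0.2,0.2]

```text
clock: 17.8
eef_pos: [530.6, 148.8, 130.3]
tcp_rot: [-2.066, 1.565, -1.808]
contact_force: [-0.6, 0.2, 0.4]
grip_width: 34.3
```

```bash
python3 - <<'E'
from h import *
st()
p,d=viewer.grab_frame("wrist"); save('w19',p); orange("wrist",p,d)
p,d=viewer.grab_frame("side"); save('s19',p[120:270,250:450])
E
```

```text
t 17.8 tcp [530.6 148.8 130.3] hous [-10.7   0.1] xax [-0.001 -0.005 -1.   ] yax ang 1.829 F [-0.6  0.2  0.4] w 34.3
wrist orange top 1329 ((531.9756469726562, 149.744873046875), (39.70258331298828, 10.972397804260254), 14.389800071716309) z 97.6 hous [-9.2  0.7]
```

View pics/w19.png

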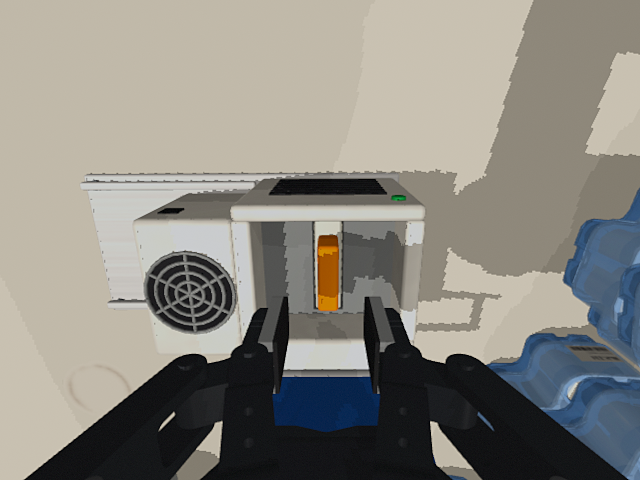

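View pics/s19.png

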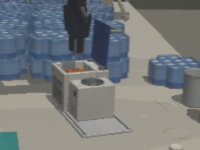

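The tab at (328,272) is centred between the fingers, and the gripper clears the upright flap. I'll descend to z ≈ 75 and grip.

servo_tool:
  slide:
    - [0,0,-2.5]
    - [0,0,-2.0]
    - [0,0,-0.95]
    - [0,0,0]
    - [0,0,0]
    - [0,0,0]
    - [0,0,0]
  rotation:
    - [0,0,0]
    - [0,0,0]
    - [0,0,0]
    - [0,0,0]
    - [0,0,0]
    - [0,0,0]
    - [0,0,0]
  jaw: [0.2,0.2,0.2,0.2,1,1,1]
  newtons: 40

```text
clock: 18.77
eef_pos: [536.7, 150.3, 88.3]
tcp_rot: [-0.337, 1.554, -0.08]
contact_force: [0.2, 0.7, -1.4]
grip_width: 10.1
```

```bash
python3 - <<'E'
from h import *
st()
E
```

```text
t 18.77 tcp [536.7 150.3  88.3] hous [-4.5 -0.1] xax [ 0.016 -0.001 -1.   ] yax ang 1.828 F [ 0.2  0.7 -1.4] w 10.1
```

It stopped high at z = 88 and shifted. I'll look before going on.

```bash
python3 - <<'E'
from h import *
s,M=st(); print(s["q"].round(3), s["ft_torque"].round(2))
p,d=viewer.grab_frame("wrist"); save('w20',p)
p,d=viewer.grab_frame("side"); save('s20',cv2.resize(p[100:270,250:450],(800,680))[:600])
p,d=viewer.grab_frame("scene"); save('c20',cv2.resize(p[60:260,190:400],(630,600)))
E
```

```text
t 18.77 tcp [536.7 150.3  88.3] hous [-4.5 -0.1] xax [ 0.016 -0.001 -1.   ] yax ang 1.828 F [ 0.2  0.7 -1.4] w 10.1
[ 0.23  -0.074  1.871 -0.005  1.33  -1.597] [ 0.01 -0.05  0.  ]
```

View pics/w20.png

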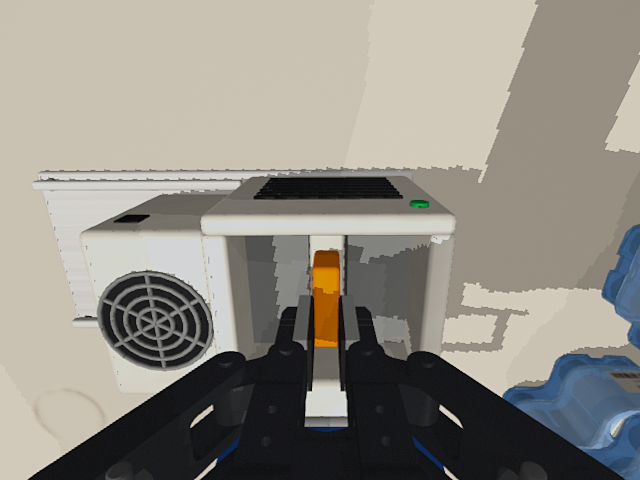

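View pics/s20.png

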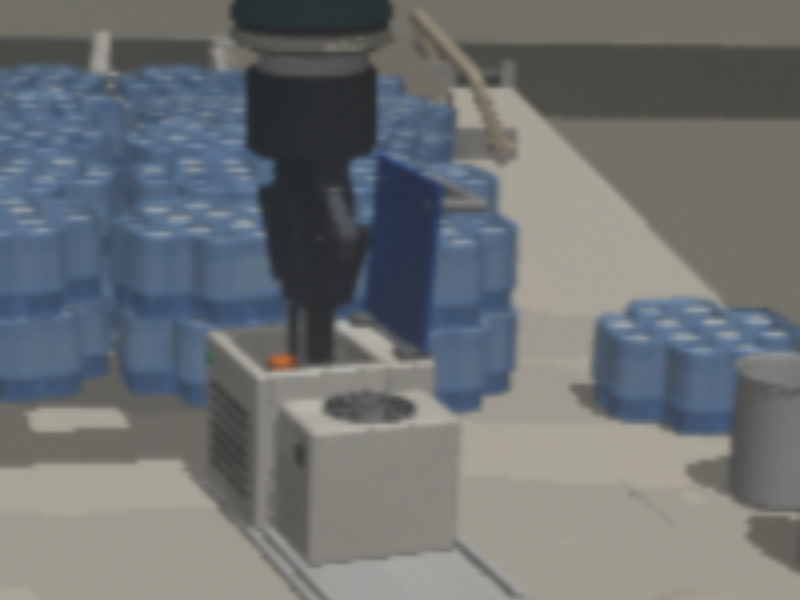

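View pics/c20.png

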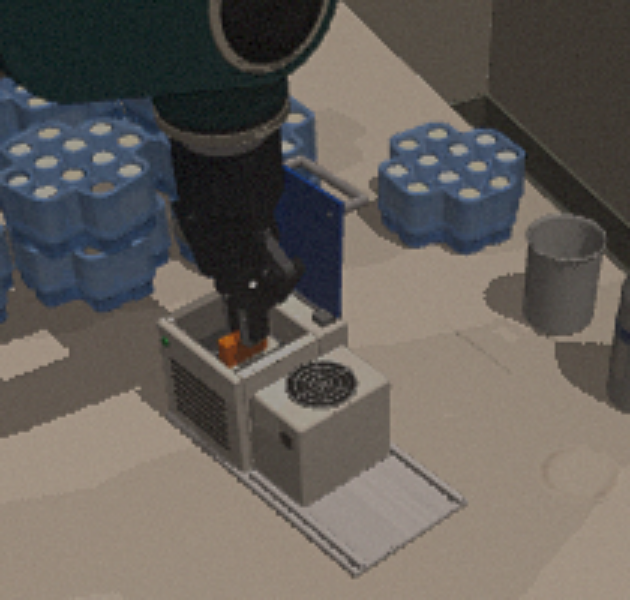

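The tab is held only at its top, and the tool sits 6 mm off towards the flap. I'll open, re-centre and descend in small steps to watch the force.

servo_tool:
  slide:
    - [0,0,0]
    - [0,0,0]
    - [-0.6,-0.15,0.3]
    - [0,0,0]
  rotation:
    - [0,0,0]
    - [0,0,0]
    - [0,0.016,0]
    - [0,0,0]
  jaw: [0.35,0.35,0.35,0.35]

```text
clock: 19.42
eef_pos: [530.2, 148.7, 91.5]
tcp_rot: [-2.488, 1.569, -2.23]
contact_force: [0.4, -0.7, -0.1]
grip_width: 27.8
```

servo_tool:
  slide:
    - [0,0,-0.4]
    - [0,0,-0.4]
  rotation:
    - [0,0,0]
    - [0,0,0]
  jaw: [0.35,0.35]

```text
clock: 19.68
eef_pos: [530.3, 148.6, 83.3]
tcp_rot: [-2.245, 1.57, -1.988]
contact_force: [-0.1, -0.7, -0.7]
grip_width: 27.5
```

```bash
python3 - <<'E'
from h import *
st()
p,d=viewer.grab_frame("wrist"); save('w21',p); orange("wrist",p,d)
E
```

```text
t 19.68 tcp [530.3 148.6  83.3] hous [-11.   0.] xax [-0.001 -0.001 -1.   ] yax ang 1.828 F [-0.1 -0.7 -0.7] w 27.5
wrist orange top 2184 ((530.7002563476562, 149.46688842773438), (39.93316650390625, 11.685725212097168), 14.825273513793945) z 94.3 hous [-10.5   0.7]
```

View pics/w21.png

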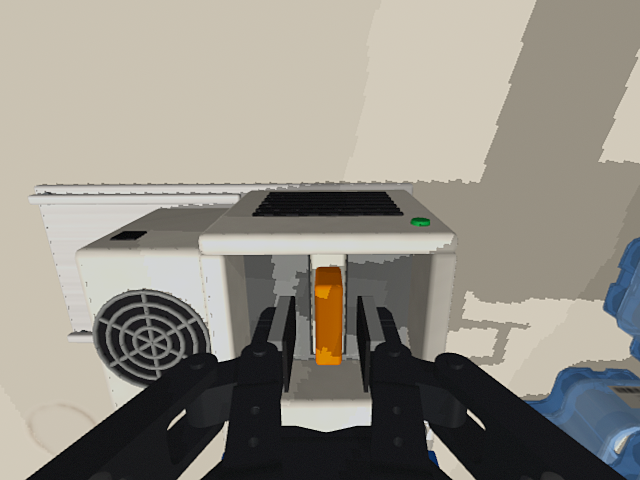

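Now it is centred and free of force. I'll finish the descent in steps.

servo_tool:
  slide:
    - [0,0,-0.4]
    - [0,0,-0.4]
    - [0,0,0]
  rotation:
    - [0,0,0]
    - [0,0,0]
    - [0,0,0]
  jaw: [0.35,0.35,0.35]

```text
clock: 20.1
eef_pos: [529.9, 148.6, 73.6]
tcp_rot: [-2.714, 1.568, -2.457]
contact_force: [0.9, -0.6, 0.7]
grip_width: 28.0
```

servo_tool:
  slide:
    - [0,0,0]
    - [0,0,0]
    - [0,0,0]
  rotation:
    - [0,0,0]
    - [0,0,0]
    - [0,0,0]
  jaw: [0.6,1,1]
  newtons: 40

```text
clock: 20.48
eef_pos: [530.0, 148.6, 73.8]
tcp_rot: [-2.678, 1.569, -2.421]
contact_force: [-0.1, 0.6, -2.7]
grip_width: 11.3
```

```bash
python3 - <<'E'
from h import *
st()
p,d=viewer.grab_frame("wrist"); save('w22',p)
E
```

```text
t 20.48 tcp [530.  148.6  73.8] hous [-11.3   0.1] xax [-0.002 -0.001 -1.   ] yax ang 1.828 F [-0.1  0.6 -2.7] w 11.3
```

View pics/w22.png

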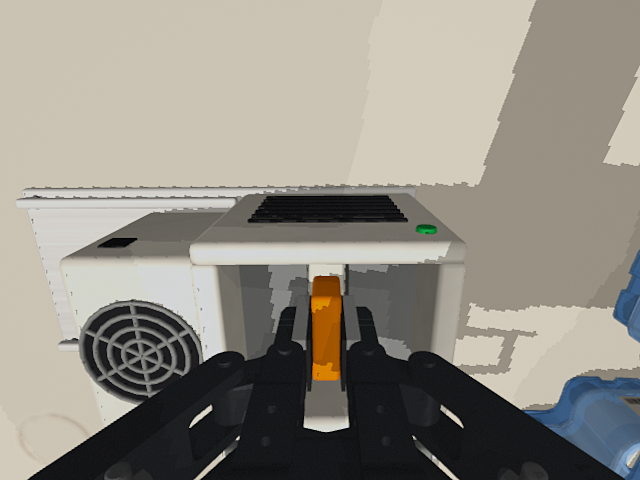

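The grip is firm at 11.3 mm with the tab fully between the pads. I'll draw it straight up.

servo_tool:
  slide:
    - [0,0,0]
    - [0,0,0.8]
    - [0,0,1.2]
    - [0,0,1.5]
    - [0,0,2]
    - [0,0,2]
  rotation:
    - [0,0,0]
    - [0,0,0]
    - [0,0,0]
    - [0,0,0]
    - [0,0,0]
    - [0,0,0]
  jaw: [1,1,1,1,1,1]

```text
clock: 21.28
eef_pos: [529.8, 148.5, 153.8]
tcp_rot: [-2.721, 1.568, -2.464]
contact_force: [0.0, 0.5, -0.1]
grip_width: 11.1
```

```bash
python3 - <<'E'
from h import *
st()
E
```

```text
t 21.27 tcp [529.8 148.5 153.8] hous [-11.6   0.1] xax [-0.002 -0.002 -1.   ] yax ang 1.828 F [ 0.   0.5 -0.1] w 11.1
```

servo_tool:
  slide:
    - [0,0,2]
    - [0,0,2.5]
    - [0,0,2.5]
    - [0,0,1]
    - [0,0,0]
  rotation:
    - [0,0,0]
    - [0,0,0]
    - [0,0,0]
    - [0,0,0]
    - [0,0,0]
  jaw: [1,1,1,1,1]

```text
clock: 21.9
eef_pos: [530.1, 148.6, 242.2]
tcp_rot: [-0.469, 1.568, -0.211]
contact_force: [0.2, -0.1, -1.1]
grip_width: 11.3
```

```bash
python3 - <<'E'
from h import *
st()
p,d=viewer.grab_frame("side"); save('s23',cv2.resize(p[60:280,220:460],(655,600)))
E
```

```text
t 21.9 tcp [530.1 148.6 242.2] hous [-11.2   0.1] xax [ 0.002 -0.001 -1.   ] yax ang 1.828 F [ 0.2 -0.1 -1.1] w 11.3
```

View pics/s23.png

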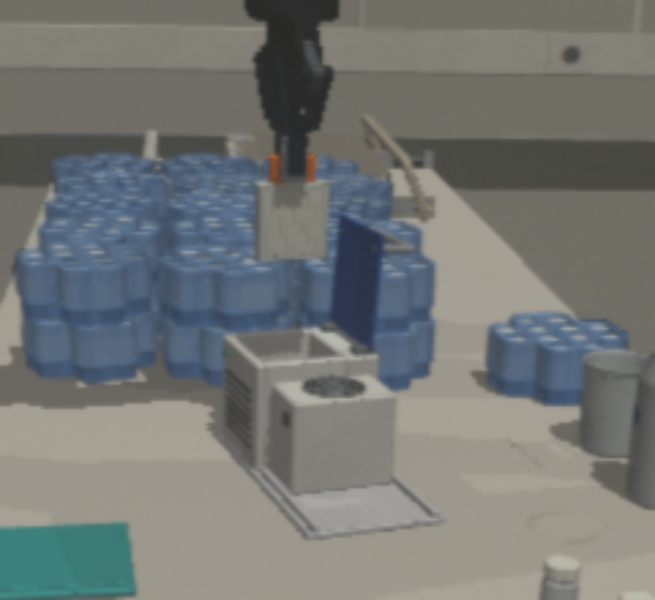

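The cassette is out, upright and clear of the housing; the flap is up and the fan is flush. I'll carry it to the pad.

servo_tool:
  slide:
    - [-0.1,-1.5,0]
    - [-0.27,-3,0]
    - [-0.27,-3.3,0]
    - [-0.27,-3.3,0]
    - [-0.27,-3.3,0]
    - [-0.27,-3.3,0]
    - [-0.27,-3.3,0]
    - [-0.27,-3.3,0]
  rotation:
    - [0,0,0]
    - [0,0,0]
    - [0,0,0]
    - [0,0,0]
    - [0,0,0]
    - [0,0,0]
    - [0,0,0]
    - [0,0,0]
  jaw: [1,1,1,1,1,1,1,1]

```text
clock: 22.95
eef_pos: [505.1, -105.3, 233.7]
tcp_rot: [3.064, 1.562, -2.96]
contact_force: [-0.3, -0.2, -1.4]
grip_width: 11.0
```

```bash
python3 - <<'E'
from h import *
s,M=st(); print(s['q'].round(2))
E
```

```text
t 22.95 tcp [ 505.1 -105.3  233.7] hous [-101.6 -238.6] xax [-0.009 -0.002 -1.   ] yax ang 1.83 F [-0.3 -0.2 -1.4] w 11.0
[-0.25 -0.23  1.77 -0.    1.61 -2.08]
```

servo_tool:
  slide:
    - [-0.1,-3,-0.5]
    - [-0.15,-3,-1]
    - [-0.15,-3,-1.2]
    - [-0.15,-2.5,-1.2]
    - [-0.15,-1.8,-1]
    - [-0.1,-0.8,-0.8]
    - [0,0,0]
    - [0,0,0]
  rotation:
    - [0,0,0]
    - [0,0,0]
    - [0,0,0]
    - [0,0,0]
    - [0,0,0]
    - [0,0,0]
    - [0,0,0]
    - [0,0,0]
  jaw: [1,1,1,1,1,1,1,1]

```text
clock: 23.95
eef_pos: [491.7, -255.1, 169.9]
tcp_rot: [2.825, 1.556, 3.081]
contact_force: [0.1, -0.0, -0.6]
grip_width: 11.0
```

```bash
cat > fin.py <<'E'
from h import *
s,M=st(); p0=s["eef_pos"]
for n in ["side","scene"]:
    p,d=viewer.grab_frame(n); save(n+'_fin',p); P=cloud(n,d.astype(float)); z=P[...,2]
    m=(d>0)&(abs(P[...,0]-p0[0])<45)&(abs(P[...,1]-p0[1])<45)&(z>60)&(z<170)
    a=P[m]; print(n,'cassette',len(a),np.percentile(a,[2,50,98],axis=0).round(0).tolist())
    for t in ["filter_cassette","light_pad","cassette_centre","fan_face","vial_1","bench_timer"]:
        for r in tip_of(n,t)[:2]: print(n,t,round(r["conf"],2),w(n,r["position"]).round(0))
E
python3 fin.py
```

```text
t 23.95 tcp [ 491.7 -255.1  169.9] hous [-153.5 -379.7] xax [-0.015  0.001 -1.   ] yax ang 1.826 F [ 0.1 -0.  -0.6] w 11.0
side cassette 1416 [[461.0, -271.0, 107.0], [490.0, -263.0, 139.0], [520.0, -254.0, 169.0]]
side filter_cassette 0.77 [ 489. -254.  108.]
side light_pad 0.88 [ 490. -246.   -0.]
side light_pad 0.77 [344. -80.   1.]
side cassette_centre 0.77 [ 491. -253.  149.]
side cassette_centre 0.58 [ 689. -207.    5.]
side vial_1 0.71 [ 688. -210.    1.]
side vial_1 0.64 [ 717. -259.   -0.]
side bench_timer 0.7 [ 597. -407.   -2.]
scene cassette 710 [[461.0, -271.0, 107.0], [480.0, -265.0, 139.0], [520.0, -256.0, 169.0]]
scene filter_cassette 0.85 [ 490. -256.  104.]
scene filter_cassette 0.62 [532. 149.  71.]
scene light_pad 0.85 [ 499. -249.   -1.]
scene light_pad 0.77 [337. -77.   0.]
scene cassette_centre 0.95 [ 494. -256.  147.]
scene fan_face 0.73 [556. 101.  46.]
scene vial_1 0.86 [ 678. -208.    1.]
scene vial_1 0.54 [ 717. -260.   -4.]
scene bench_timer 0.74 [ 598. -415.   -4.]
scene bench_timer 0.32 [554. 102.  49.]
```

View pics/side_fin.png

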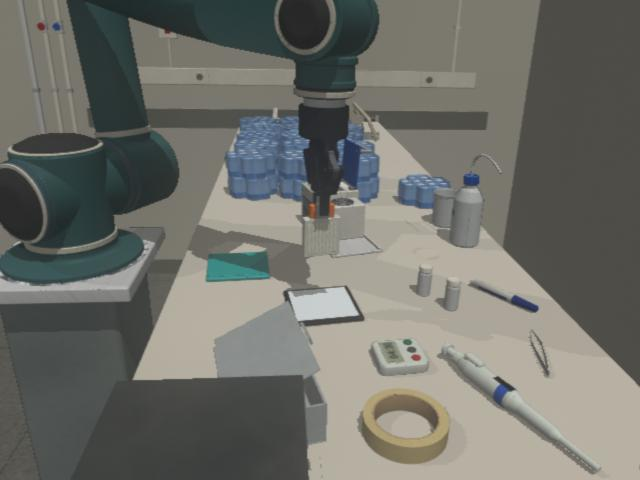

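View pics/scene_fin.png

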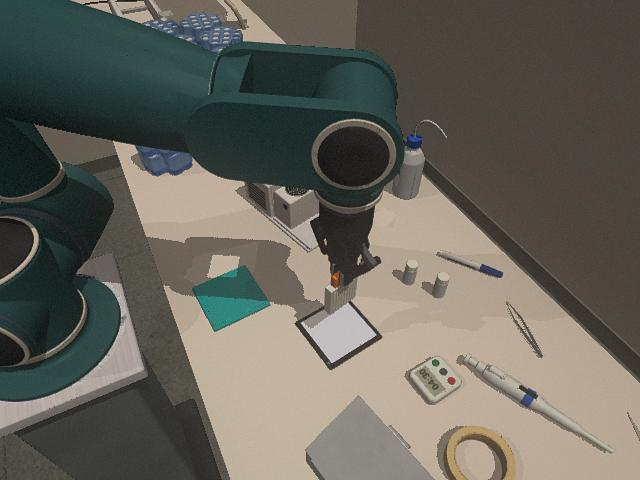

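The cassette hangs upright, about 9 mm off the pad's centre. I'll trim the position and tilt.

servo_tool:
  slide:
    - [0.5,0.75,0.5]
    - [0,0,0]
    - [0,0,0]
  rotation:
    - [0,-0.015,0]
    - [0,0,0]
    - [0,0,0]
  jaw: [1,1,1]

```text
clock: 25.02
eef_pos: [497.0, -247.4, 175.2]
tcp_rot: [0.542, 1.57, 0.797]
contact_force: [0.1, -0.6, -0.4]
grip_width: 11.1
```

```bash
python3 fin.py | grep -v vial; python3 - <<'E'
from h import *
p,d=viewer.grab_frame("side"); fan("side",d); save('fc',cv2.resize(p[120:270,270:420],(600,600),interpolation=cv2.INTER_CUBIC))
P=cloud("side",d.astype(float));q=(P[...,:2]-U)@E2;z=P[...,2]
# flap angle
hsv=cv2.cvtColor(p,cv2.COLOR_RGB2HSV); m=(d>0)&(z>115)&(z<200)&(abs(q[...,0]-47)<30)&(abs(q[...,1])<48)&(hsv[...,1]>120)
print(m.sum(),np.polyfit(z[m],q[m][:,0],1) if m.sum()>20 else '')
E
```

```text
t 25.02 tcp [ 497.  -247.4  175.2] hous [-146.4 -373.7] xax [ 0.001  0.001 -1.   ] yax ang 1.826 F [ 0.1 -0.6 -0.4] w 11.1
side cassette 1275 [[466.0, -263.0, 112.0], [495.0, -255.0, 141.0], [526.0, -247.0, 169.0]]
side filter_cassette 0.68 [ 491. -246.  111.]
side light_pad 0.76 [341. -81.  -0.]
side light_pad 0.68 [ 493. -247.   -2.]
side cassette_centre 0.55 [ 494. -249.  154.]
side fan_face 0.25 [562.  73.  50.]
side bench_timer 0.92 [ 595. -407.   -4.]
scene cassette 642 [[467.0, -263.0, 112.0], [489.0, -257.0, 140.0], [526.0, -249.0, 168.0]]
scene filter_cassette 0.75 [ 497. -250.  107.]
scene light_pad 0.95 [338. -77.   2.]
scene light_pad 0.84 [ 499. -251.    1.]
scene cassette_centre 0.74 [ 499. -247.  154.]
scene fan_face 0.72 [555. 101.  48.]
scene bench_timer 0.63 [ 598. -415.   -2.]
side fan top x [-56.9  49.7] y [-111.8  -25.2]
72 [4.07653190e-02 4.16934138e+01]
```

View pics/fc.png

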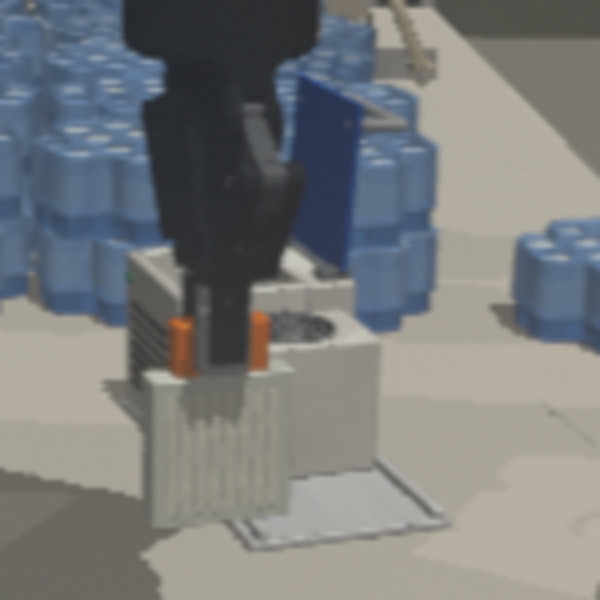

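```bash
python3 -c "
from station import ctrl
print(ctrl.close_job())"
```

```text
the job is handed in; nothing more can be done
None
```

The job is done and handed in at about 25 s. The cassette is held upright over the middle of the white pad with its foot roughly 10 cm above it. The flap is left open and the fan module is flush.

**Fan module:** My first high push (about 42 N at the wrist, through the fingertips) tipped the module, and it came back about 6 mm short. I pushed again low with a tilted tool, and it slid flat against the housing. The wrist depth then showed the gasket and the wall meeting to within about 1 mm, and the module lying level. I did not re-measure this at the end from close up. The last side view showed it unchanged, with its rear face at about -112 mm against the expected -110, which is within camera accuracy.

**Flap:** It stands at about 1.61 rad and stayed there after I released it.

**Cassette:** My first descent onto the tab stopped about 13 mm high and 6 mm to one side, for a reason I did not find. I opened the fingers, re-centred and gripped the tab fully before drawing it straight up.

**Final checks:**
- **Hold:** the tool is vertical at (497, -247) over the pad, whose centre I measured at about (497, -247). The grip opening reads 11 mm.
- **Foot height:** about 109 to 111 mm above the bench from the tool position and the depth data, so 100 to 102 mm above the pad. The network's estimates ranged from 107 to 111 mm.
- **Vials and timer:** both where they started, within the networks' accuracy.

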